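# Open a seized digestion vessel

### The job

The screw cap of the steel digestion vessel held in the bench clamp has seized. Break it loose with a short hard counter-clockwise twist, then spin it off with a light hand, letting it climb its thread, so that the thread is not strained by pushing, pulling or side load. Set the cap down gently, open side down and flat, inside the empty glass dish on the bench and let go of it; leave the other things on the bench where they stand.

Things in the scene. Friction and masses are not known exactly. Their poses are not given: they have to be found in the camera images.
- cap: The vessel's screw cap: plain steel, round, finely ribbed, 44 mm across, 32 mm high, 0.2 to 0.33 kg, hollow below, loose once unscrewed. Origin: centre of its open underside, z up along its axis. Shut, its underside is 106 mm above the bench and its x axis is parallel to the vessel's. Fingers can hold it anywhere on its side; nothing stands beside it at that height.
- cap_top (a point): Centre of the cap's flat top, 32 mm above its underside. The cap is seized: turned counter-clockwise (seen from above) it resists more and more, up to 0.8 to 1 N m after some 0.2 rad, then lets go at once and turns with under 0.1 N m. A weak grip slips in that twist, 60 to 70 N holds; after it 30 N is plenty.
- vessel: Plain steel upright cylinder, fixed, 66 mm across up to 90 mm above the bench; its shoulder, 48 mm across, ends at 104 mm, under the cap. Origin: centre of its underside, 10 mm above the bench, z up. Round the neck runs a right-hand thread.
- mouth (a point): Centre of the vessel's mouth, on its axis, 124 mm above the bench (neck 36 mm across over the thread). The thread is coarse and has 1 to 2 mm of play up and down: the cap hardly climbs in the first 0.3 rad, then steadily, some millimetres in all, as it can be felt. After some 3.0 to 3.3 rad (about half a turn) it is free to lift straight up, and stays so if turned on a little. Let go of half way, it stays where it is.
- clamp: Dark steel bench clamp, fixed, holding the vessel between two V jaws: base plate 100 x 190 x 10 mm, jaws 64 mm high, a screw with a cross bar along -y that reaches 134 mm from the vessel's axis, 45 mm high. Origin: on the bench, on the vessel's axis; axes parallel to the vessel's. Clamp and vessel do not give.
- dish: Empty clear glass dish standing loose on the bench, round, 60 mm across outside, about 54 mm inside, 12 mm high, its floor 2 mm thick, about 0.06 kg. Origin: centre of its underside, z up.
- dropper_bottle: Bystander: small amber dropper bottle, 48 mm across and 124 mm high, loose, upright. Origin: centre of its underside.
- beaker: Bystander: small glass beaker, 56 mm across and 68 mm high, loose, upright. Origin: centre of its underside.
- timer: Bystander: small white timer, 52 x 66 x 24 mm, loose, lying flat. Origin: centre of its underside.
- lens_tissue: Bystander: flat grey-green carton, 60 x 95 x 14 mm, loose, lying flat. Origin: centre of its underside.
Things that resemble listed ones, but are neither listed nor needed, are in the scene too. Leave any orange or purple look-alike of the cap alone.

How it is judged:
On the way, in this order (a step that is already met when the one before it is completed fails the run):
1. the cap is broken loose: turned by more than 0.45 rad (26 degrees) while still on its thread (angle between the x axis of cap and the x axis of vessel, either way round above 0.45 rad and z of cap in the frame of vessel below 0.106 m), for 0.1 s.
2. the cap is off: its underside is more than 10 mm above the vessel's mouth (z of cap in the frame of mouth above 0.01 m), for 0.1 s.
At the end, for the whole second after the job is handed in: The cap lies flat (within 0.1 rad), open side down, on the floor of the dish, its axis within 8 mm of the dish's centre, at rest and let go of; the dish stands level on the bench (horizontal distance between cap and dish below 0.008 m and z of cap in the frame of dish between -0.001 and 0.007 m and angle between each of cap, dish's own z axis and vertical below 0.1 rad and height (world z) of dish below 0.005 m and linear speed of cap below 0.02 m/s); the robot touches nothing.
It fails at once if the loosened cap is pushed, pulled or pressed sideways so that it loads its thread with over 25 N ((angle between the x axis of cap and the x axis of vessel, either way round above 0.5 rad or z of cap in the frame of vessel above 0.099 m) and contact force between cap and vessel above 25 N).
It fails at once if the cap is dropped or pressed hard into the dish (over 40 N) (contact force between cap and dish above 40 N).
It fails at once if a bystander is pushed more than 30 mm away or tipped (distance of any of dropper_bottle, beaker, timer, lens_tissue from where it was at the start of the episode above 0.03 m or angle between any of dropper_bottle, beaker, timer, lens_tissue's own z axis and vertical above 0.4 rad).
It also fails if it takes over 59 s, if anything falls off the work surface, if the arm or the gripper's body presses on something with over 40 N, if the wrist force passes 120 N, or if a joint passes its speed limit or range.

### The arm

A 6-joint arm with a two-finger parallel gripper is mounted at the origin on a cart in front of the work surface, level with it; the furniture and walls round the work are solid. World frame = base frame: x ahead of the robot, y to its left, z up, the work surface at z = 0. Lengths are in m, angles in rad, forces in N, time in s.
With the tool pointing down it reaches from about 0.275 to 0.75 m from the base axis. Payload 10.2 kg.
Tool frame: the origin (TCP) lies midway between the tips of the shut fingers; the grasp point (between the pads) lies 19 mm behind it; x points along the fingers, y is the direction in which the jaws open and shut, and the axes are right-handed (so a half turn about x gives the same grasp; the last joint's range is limited). The gripper opens to 88 mm and grips with 3 to 60 N. Pads are 18 mm wide; open, the fingers measure 123 mm over their backs; the gripper's body (75 mm by 187 mm) begins 45 mm behind the grasp point.
Start: joints at [-1.435, 0.313, 1.498, -0, 1.331, -0.223], TCP at [0.184, -0.492, 0.213] pointing down, gripper open.
Joint ranges: [-2.94, 2.94], [-0.97, 2.17], [0.19, 2.56], [-1.23, 4.37], [0.02, 3.11], [-2.88, 2.88]. Speed limits (rad/s): [2.39, 2.39, 3.01, 3.14, 3.14, 3.14].

### API

Orientations are given as [roll, pitch, yaw] about the fixed x, y, z axes, in that order (R = Rz(yaw) Ry(pitch) Rx(roll)).
In Python, from station import * gives the robot as it stands.
- The arm moves only by the tool apply_moves, never from a script. Its argument "deltas" is one flat list of numbers, 4 for each row, row after row: the shift along the tool's x, y, z in m, then the turn about the tool's x in degrees. In form: [dx, dy, dz, twist, dx, dy, dz, twist, ...]. A call has 1 to 5 rows; each row shifts and turns the commanded pose from where the row before left it, along the tool's axes as they then stand; what a row does not reach is not made up. A row lasts 1/12 s, in which the tool goes at most 41.7 mm and 7.16 degrees, less where a joint would pass 70% of its speed; a pose out of reach is approached as far as the arm can. A call with a gripper value outside its range is refused whole. "claw" is the finger opening in m, from 0 to 0.0881, set as the call begins (left out, the last holds). The fingers move at their own pace and stop on an object; the grip force is fixed at half the most. Time passes only in rows, so rows that do not move let the fingers close. It gives the time, the measured TCP pose, the force and the opening at its end, in the units of the state.
- observe(): the state, without advancing time (a new reading comes with each control period).
- snapshot(name): name is "side" or "top" or "wrist"; returns (picture, depth): 480x640x3 uint8, red, green, blue; 480x640 float32, m along the optical axis (not along the pixel's ray), 0 where there is no reading.
- camera_info(name): a dict with "fov_y" (degrees; the focal length in pixels is half the picture's height over the tangent of half this angle, whatever the lens; pixels are square), "cx", "cy" (the principal point, pixels), "distortion" ([k1, k2, p1, p2, k3] as OpenCV has them; the pictures are not rectified), "extrinsics" (4x4, takes a point from world to camera coordinates). Camera axes: x right, y down, z forward; pixel columns grow to the right and rows downward; lengths in m; the calibration is good to about 2 mm. A picture is of the moment at which its call begins: read the wrist's pose just before it. camera_info takes no time and is no camera call; for the wrist camera it gives the pose at the moment of the call.
- hand_in(): hands the job in, once; it reports no verdict.
The state is a dict: "t": time; "q": joint angles; "joint_vel": joint speeds; "joint_torque": joint torques, N m; "tcp_pos": TCP position; "tcp_rot": TCP orientation; "force": force on the tool from outside, world axes, zero at the start; "torque": the same for the moment, N m; "opening": opening from 0.0 (shut) to 1.0 (fully open).
Only numpy, scipy, OpenCV 4.12 (cv2) and the standard library are available. Lean on these libraries where they do the work, as an engineer would, in place of code of your own. Each camera call takes 0.05 s, during which the arm holds its last target.

## Working session

There is one attempt and no reset: what is moved stays moved. The work goes in short steps, Python scripts to look and compute and a tool call to move; the robot and the scene stay as the last step left them, time stands still between calls to the robot, and variables do not carry over. Pictures are saved under pics/ and viewed, and the job is handed in when it is done.

Besides the shell and the picture viewer there is one more tool, called as name(argument=value, ...) on one line, values as JSON. apply_moves: Moves the arm, as the interface text tells. Its arguments: {"type":"object","properties":{"deltas":{"type":"array","items":{"type":"number"}},"claw":{"type":"number"}},"required":["deltas"]}

```bash
ls; mkdir -p pics; python3 - <<'E'
from station import *
import cv2,numpy as np
print(observe())
for n in ("side","top","wrist"):
    i=camera_info(n); print(n,i)
    p,d=snapshot(n); cv2.imwrite(f"pics/{n}0.png",p[:,:,::-1]); np.save(f"pics/{n}0d.npy",d)
E
```

```text
pics
{'t': 0.0, 'q': array([-1.43538807e+00,  3.13451237e-01,  1.49845558e+00,  2.02186516e-05,
        1.33103015e+00, -2.23394533e-01]), 'joint_vel': array([ 9.40529274e-04, -2.30100665e-04,  4.16518691e-04, -2.96292165e-04,
       -4.13577339e-04,  5.87726909e-05]), 'joint_torque': array([-7.14670587e-04, -4.02214229e+01, -2.52269179e+01,  6.94050849e-02,
        3.51896638e-02, -9.01412091e-05]), 'tcp_pos': array([ 0.18431136, -0.49126955,  0.21265351]), 'tcp_rot': array([-1.8087949 ,  1.56945187,  1.69159573]), 'force': array([ 0.06162232,  0.81854679, -0.55773559]), 'torque': array([-0.03746161, -0.02112581,  0.00966409]), 'opening': 1.0027122261820351}
side {'fov_y': 46.62513790261847, 'cx': 319.2580677590795, 'cy': 225.58245687721242, 'distortion': array([-0.06643103,  0.        ,  0.        ,  0.        ,  0.        ]), 'extrinsics': array([[-0.9452125 , -0.32614679, -0.01419857,  0.48224095],
       [-0.11056419,  0.36074485, -0.92608785,  0.20635359],
       [ 0.30716264, -0.87377996, -0.3770407 ,  1.18675314],
       [ 0.        ,  0.        ,  0.        ,  1.        ]])}
[... 165 characters left out ...]
    ]), 'extrinsics': array([[ 0.03732892, -0.9993008 ,  0.00211249, -0.10360825],
       [-0.97784988, -0.03696313, -0.20601783,  0.55009414],
       [ 0.20595187,  0.00562473, -0.97854596,  1.15418512],
       [ 0.        ,  0.        ,  0.        ,  1.        ]])}
wrist {'fov_y': 58.7432980625525, 'cx': 319.1429477122373, 'cy': 245.33864730997988, 'distortion': array([-0.08215918,  0.        ,  0.        ,  0.        ,  0.        ]), 'extrinsics': array([[ 0.35010762, -0.93670777, -0.00179098, -0.52416685],
       [-0.90482221, -0.33868334,  0.2580511 , -0.03524357],
       [-0.24232504, -0.08872514, -0.96612961,  0.38871991],
       [ 0.        ,  0.        ,  0.        ,  1.        ]])}
```

View pics/top0.png

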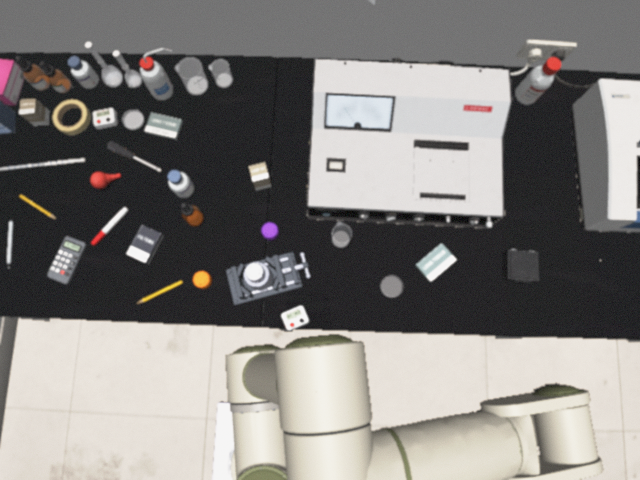

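View pics/side0.png

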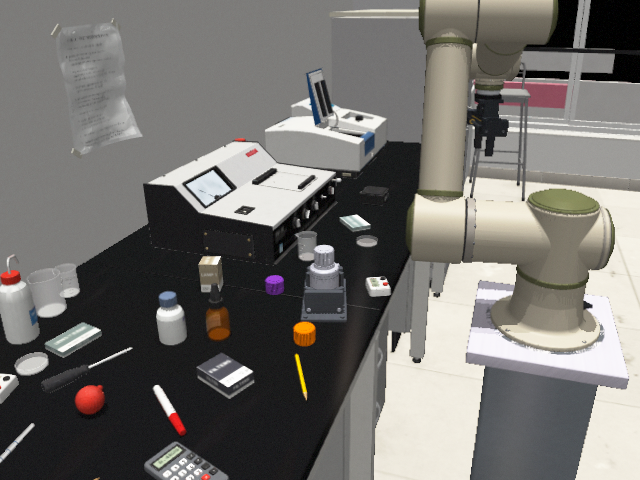

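View pics/wrist0.png

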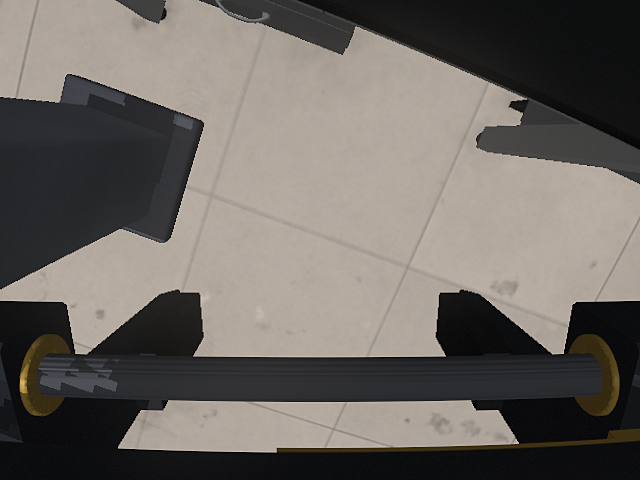

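Top view: vessel, clamp and cap at about (257,273); dish at (391,286); orange and purple look-alikes at (201,279) and (269,230). A second dish-like thing sits at (133,120). Next I'll measure these.

```bash
cat > h.py <<'E'
import numpy as np,cv2
from station import *
def K(i):
    f=240/np.tan(np.radians(i["fov_y"]/2)); return np.array([[f,0,i["cx"]],[0,f,i["cy"]],[0,0,1.]])
def rays(i,px):
    n=cv2.undistortPoints(np.array(px,float).reshape(-1,1,2),K(i),np.array(i["distortion"])).reshape(-1,2)
    E=i["extrinsics"];R=E[:3,:3];t=E[:3,3]
    return -R.T@t, np.c_[n,np.ones(len(n))]@R
def plane(i,px,z):
    o,d=rays(i,px); return o+d*((z-o[2])/d[:,2])[:,None]
def atdepth(i,px,dep):
    o,d=rays(i,px); return o+d*np.array(dep).reshape(-1,1)
def proj(i,P):
    E=i["extrinsics"]; r,_=cv2.Rodrigues(E[:3,:3]); return cv2.projectPoints(np.array(P,float).reshape(-1,1,3),r,E[:3,3],K(i),np.array(i["distortion"]))[0].reshape(-1,2)
E
python3 - <<'E'
from h import *
i=camera_info("top"); p=cv2.imread("pics/top0.png"); d=np.load("pics/top0d.npy")
c=p[210:340,215:475]; cv2.imwrite("pics/top0z.png",cv2.resize(c,None,fx=3,fy=3,interpolation=cv2.INTER_CUBIC))
s=cv2.imread("pics/side0.png")
cv2.imwrite("pics/side0z.png",cv2.resize(s[220:360,200:410],None,fx=3.8,fy=3.8,interpolation=cv2.INTER_CUBIC))
# point cloud
u,v=np.meshgrid(np.arange(640),np.arange(480)); px=np.c_[u.ravel(),v.ravel()]
P=atdepth(i,px,d.ravel()).reshape(480,640,3); np.save("pics/cloud.npy",P)
for n,q in dict(cap=(254,270),dish=(391,286),bk=(341,234),tissue=(437,262),timer=(295,318),bottle=(190,213),dish2=(133,120),purple=(269,230),orange=(201,279)).items():
    print(n,d[q[1],q[0]],P[q[1],q[0]].round(4))
m=(P[...,2]>.125)&(P[...,2]<.15)&(np.hypot(u-257,v-270)<30)
print(m.sum(),P[m].mean(0),P[m].min(0),P[m].max(0))
E
```

```text
cap 1.1215824 [0.4781 0.0648 0.1343]
dish 1.2507056 [ 0.4694 -0.293  -0.0015]
bk 1.2801347 [ 0.6102 -0.1526 -0.0012]
tissue 1.2486472 [ 0.5378 -0.4164  0.0143]
timer 1.2106789 [ 0.3719 -0.0359  0.0203]
bottle 1.2038568 [0.6314 0.2509 0.0836]
dish2 1.3469644 [0.9353 0.4742 0.0026]
purple 1.2478802 [0.6058 0.0454 0.032 ]
orange 1.2191198 [0.4644 0.2191 0.0326]
263 [0.47392118 0.06429998 0.13670702] [0.4522557  0.0430151  0.12524652] [0.49624621 0.08705218 0.14233337]
```

View pics/top0z.png

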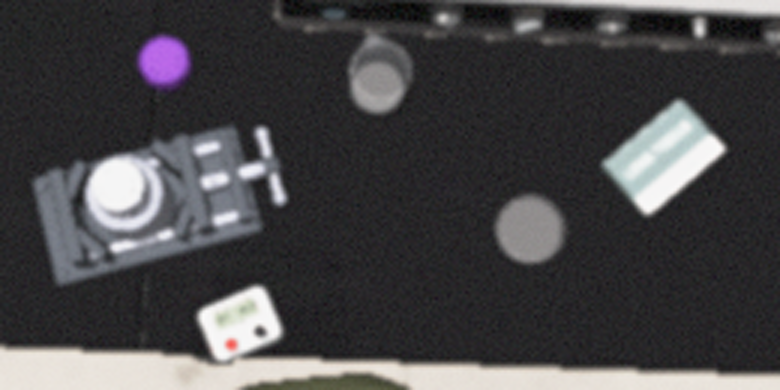

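View pics/side0z.png

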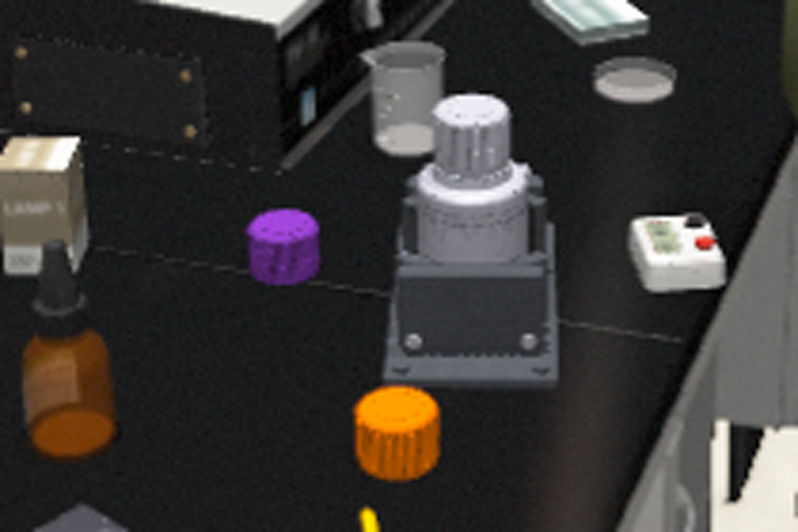

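```bash
python3 - <<'E'
from h import *
from scipy.spatial.transform import Rotation as Ro
s=observe(); R=Ro.from_euler('xyz',s["tcp_rot"]).as_matrix(); print(R.round(3))
print(plane(camera_info("top"),[(254,271)],.138))
# wrist cam in tool frame
E=camera_info("wrist")["extrinsics"]; C=-E[:3,:3].T@E[:3,3]; print("cam in tool",R.T@(C-s["tcp_pos"]), (R.T@E[:3,:3].T).round(3))
# dish
p=cv2.imread("pics/top0.png"); g=cv2.cvtColor(p,cv2.COLOR_BGR2GRAY)
m=(g>65).astype(np.uint8); sub=np.zeros_like(m); sub[260:312,365:418]=m[260:312,365:418]
c=max(cv2.findContours(sub,0,1)[0],key=cv2.contourArea); e=cv2.fitEllipse(c); print(e)
i=camera_info("top"); Q=plane(i,c.reshape(-1,2),0.006); print("dish",Q.min(0),Q.max(0),plane(i,[e[0]],0.006), cv2.minEnclosingCircle((Q[:,:2]*1000).astype(np.float32)))
P=np.load("pics/cloud.npy"); mm=(P[...,2]>.134)&(P[...,2]<.143)&(abs(P[...,0]-.474)<.04)&(abs(P[...,1]-.064)<.04)
print(P[mm].mean(0),np.ptp(P[mm],axis=0))
Z=P[...,2]
for a in [(0.37,.62,-.35,.2)]:
  pass
# tall instrument front
mm=(Z>.15)&(Z<.5)&(P[...,0]>.5)&(P[...,1]<.2)&(P[...,1]>-.5); print("instr x min",np.percentile(P[mm][:,0],1),P[mm][:,2].max())
E
```

```text
[[-0.     0.351 -0.936]
 [ 0.001 -0.936 -0.351]
 [-1.    -0.001 -0.   ]]
[[0.47510221 0.06417233 0.138     ]]
cam in tool [-1.70939954e-01 -2.56785697e-05 -6.56766802e-02] [[ 0.001 -0.258  0.966]
 [ 1.    -0.001 -0.001]
 [ 0.001  0.966  0.258]]
((391.2448425292969, 286.02252197265625), (22.58918571472168, 23.05193328857422), 113.49970245361328)
dish [ 0.43814719 -0.32451066  0.006     ] [ 0.50141521 -0.26179336  0.006     ] [[ 0.46831845 -0.2924735   0.006     ]] ((468.80279541015625, -292.1422424316406), 32.69041442871094)
[0.47449521 0.06464485 0.13740991] [0.04256756 0.04237071 0.00825421]
instr x min 0.8809363566281669 0.29789779992173215
```

apply_moves(deltas=[-0.004,-0.02,-0.02,0,-0.004,-0.021,-0.023,0,-0.004,-0.021,-0.023,0,-0.004,-0.021,-0.023,0,-0.004,-0.021,-0.023,0], claw=0.0881)

```text
t: 0.57
tcp_pos: [0.253, -0.3534, 0.2332]
tcp_rot: [-1.767, 1.57, 1.733]
force: [0.7, 0.2, 1.2]
opening: 1.0
```

apply_moves(deltas=[0,-0.021,-0.023,0,0,-0.021,-0.023,0,0,-0.021,-0.023,0,0,-0.021,-0.023,0,0,-0.021,-0.023,0])

```text
t: 0.98
tcp_pos: [0.3238, -0.2147, 0.2332]
tcp_rot: [-2.259, 1.571, 1.241]
force: [-0.2, -0.1, 0.5]
opening: 0.998
```

apply_moves(deltas=[0,-0.021,-0.023,0,0,-0.021,-0.023,0,0,-0.021,-0.023,0,0,-0.021,-0.023,0,0,-0.021,-0.023,0])

```text
t: 1.4
tcp_pos: [0.3946, -0.0759, 0.2332]
tcp_rot: [1.961, 1.571, -0.821]
force: [1.2, -0.3, 0.1]
opening: 1.001
```

apply_moves(deltas=[0,-0.021,-0.023,0,0,-0.021,-0.023,0,0,-0.021,-0.023,0,0,0,0,0,0,0,0,0])

```text
t: 1.82
tcp_pos: [0.4368, 0.0067, 0.2329]
tcp_rot: [-0.446, 1.57, 3.058]
force: [-0.4, -0.5, 0.7]
opening: 0.998
```

apply_moves(deltas=[0,-0.014,-0.018,0,0,-0.014,-0.018,0,0,-0.013,-0.019,0,0,0,0,0,0,0,0,0])

```text
t: 2.23
tcp_pos: [0.4737, 0.0628, 0.2329]
tcp_rot: [-0.006, 1.57, -2.788]
force: [-1.0, -0.3, 0.2]
opening: 1.001
```

```bash
python3 - <<'E'
from h import *
s=observe(); print(s["q"],s["tcp_pos"]); i=camera_info("wrist"); p,d=snapshot("wrist"); cv2.imwrite("pics/w1.png",p[:,:,::-1]); np.save("pics/w1d.npy",d); import pickle; pickle.dump(i,open("pics/w1.pkl","wb"))
E
```

```text
[-1.13827439e-01  1.93997404e-01  1.59908420e+00 -3.98871311e-04
  1.34928241e+00  1.09805309e+00] [0.47372145 0.06279385 0.23291997]
```

View pics/w1.png

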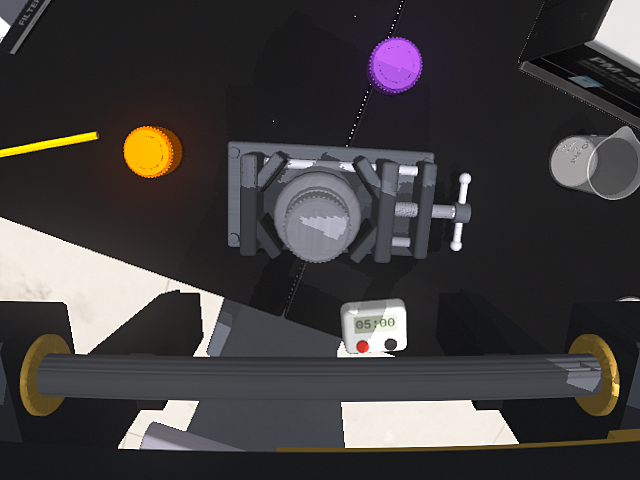

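Wrist view: the cap top is centred near (318,227), with the vessel shoulder behind it. I'll fit the top rim.

```bash
python3 - <<'E'
from h import *
import pickle
i=pickle.load(open("pics/w1.pkl","rb")); d=np.load("pics/w1d.npy")
u,v=np.meshgrid(np.arange(640),np.arange(480)); P=atdepth(i,np.c_[u.ravel(),v.ravel()],d.ravel()).reshape(480,640,3)
w=P[180:270,270:370].reshape(-1,3); 
for lo,hi in((.133,.143),(.084,.095),(.1,.106)):
    m=((P[...,2]>lo)&(P[...,2]<hi)&(u>250)&(u<390)&(v>150)&(v<290)); print(lo,m.sum(),np.median(P[m][:,2]))
    c=max(cv2.findContours(m.astype(np.uint8),0,1)[0],key=cv2.contourArea).reshape(-1,2)
    z=np.median(P[m][:,2]); Q=plane(i,cv2.convexHull(c).reshape(-1,2),z if lo!=.133 else .138); print("hull",cv2.minEnclosingCircle((Q[:,:2]*1000).astype(np.float32)), cv2.fitEllipse((Q[:,:2]*1000).astype(np.float32)))
E
```

```text
0.133 3478 0.13751142177547443
hull ((477.6179504394531, 66.1025390625), 21.96015167236328) ((477.6537780761719, 66.04005432128906), (43.5028190612793, 43.713645935058594), 131.8052978515625)
0.084 1638 0.0933986276768411
hull ((478.00604248046875, 65.98828887939453), 32.804412841796875) ((477.74853515625, 66.0068130493164), (64.68219757080078, 65.69328308105469), 104.06433868408203)
0.1 189 0.10235594495058609
hull ((485.1463317871094, 68.25418090820312), 20.872459411621094) ((480.23284912109375, 66.88931274414062), (38.924774169921875, 43.16122055053711), 18.845460891723633)
```

apply_moves(deltas=[0,0,0,7,0,0,0,7,0,0,0,7,0,0,0,7,0,0,0,7])

```text
t: 2.7
tcp_pos: [0.4734, 0.062, 0.2334]
tcp_rot: [1.62, 1.571, -1.781]
force: [0.2, 0.5, -0.1]
opening: 0.998
```

apply_moves(deltas=[0,0,0,7,0,0,0,7,0,0,0,7,0,0,0,6,0,0,0,0])

```text
t: 3.12
tcp_pos: [0.4734, 0.0621, 0.2334]
tcp_rot: [2.237, 1.571, -1.633]
force: [1.0, 0.1, -0.4]
opening: 0.999
```

```bash
cat > fit.py <<'E'
from h import *
from scipy.spatial.transform import Rotation as Ro
import sys
def fit(n):
    s=observe(); i=camera_info("wrist"); p,d=snapshot("wrist"); cv2.imwrite(f"pics/{n}.png",p[:,:,::-1])
    R=Ro.from_euler('xyz',s["tcp_rot"]).as_matrix()
    print("q",s["q"].round(3),"tcp",s["tcp_pos"].round(4)); print(R.round(4))
    u,v=np.meshgrid(np.arange(640),np.arange(480)); P=atdepth(i,np.c_[u.ravel(),v.ravel()],d.ravel()).reshape(480,640,3)
    near=(np.hypot(P[...,0]-.476,P[...,1]-.065)<.045)
    for lo,hi,z in((.133,.145,.138),(.084,.096,.09)):
        m=near&(P[...,2]>lo)&(P[...,2]<hi)
        if m.sum()<200: continue
        c=max(cv2.findContours(m.astype(np.uint8),0,1)[0],key=cv2.contourArea).reshape(-1,2)
        Q=plane(i,cv2.convexHull(c).reshape(-1,2),z); (x,y),r=cv2.minEnclosingCircle((Q[:,:2]*1000).astype(np.float32)); print("circ",x,y,r,"in tool",R.T@(np.array([x/1e3,y/1e3,z])-s["tcp_pos"]))
fit(sys.argv[1])
E
python3 fit.py w2
```

```text
q [-0.115  0.192  1.6   -0.     1.349  2.184] tcp [0.4734 0.0621 0.2334]
[[-0.000e+00 -6.659e-01 -7.460e-01]
 [-3.000e-04 -7.460e-01  6.659e-01]
 [-1.000e+00  2.000e-04 -2.000e-04]]
circ 477.2681884765625 65.1133804321289 21.937917709350586 in tool [ 0.09536361 -0.00480076 -0.00084837]
circ 477.0611572265625 65.43362426757812 33.13441848754883 in tool [ 0.14336352 -0.00491259 -0.00047219]
```

View pics/w2.png

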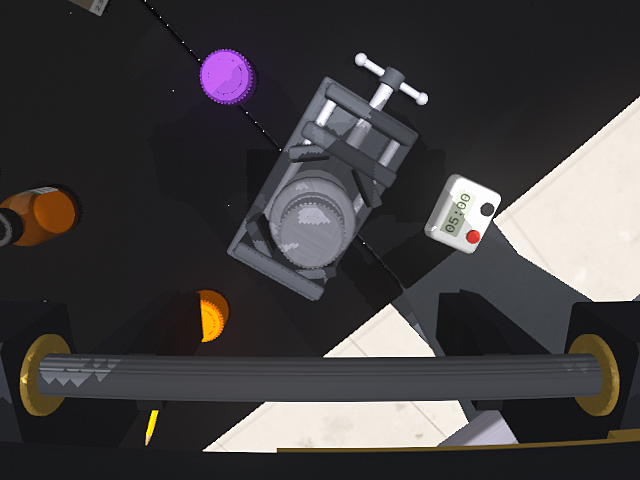

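apply_moves(deltas=[0,-0.005,0,0,0.02,0,0,0,0.025,0,0,0,0.025,0,0,0,0,0,0,0])

```text
t: 3.58
tcp_pos: [0.4751, 0.0672, 0.1595]
tcp_rot: [0.62, 1.563, 3.04]
force: [-0.5, 0.5, -1.1]
opening: 1.0
```

apply_moves(deltas=[0.02,0,0,0,0.015,0,0,0,0.008,0,0,0,0,0,0,0,0,0,0,0], claw=0.056)

```text
t: 4.0
tcp_pos: [0.4777, 0.0671, 0.1212]
tcp_rot: [-2.531, 1.57, -0.112]
force: [-0.3, 0.2, 0.4]
opening: 0.65
```

```bash
python3 - <<'E'
from h import *
s=observe(); print({k:np.round(s[k],4) for k in s}); p,d=snapshot("wrist"); cv2.imwrite("pics/w3.png",p[:,:,::-1])
E
```

```text
{'t': np.float64(4.0), 'q': array([-0.1039,  0.3175,  1.75  , -0.    ,  1.0732,  2.1895]), 'joint_vel': array([ 0.0004, -0.011 , -0.0088,  0.0003, -0.0008,  0.0043]), 'joint_torque': array([-4.24000e-02, -3.63526e+01, -2.15263e+01, -2.86000e-02,
       -1.10900e-01, -1.21000e-02]), 'tcp_pos': array([0.4777, 0.0671, 0.1212]), 'tcp_rot': array([-2.5308,  1.57  , -0.1119]), 'force': array([-0.255 ,  0.2454,  0.372 ]), 'torque': array([ 0.1044,  0.0621, -0.0118]), 'opening': np.float64(0.65)}
```

View pics/w3.png

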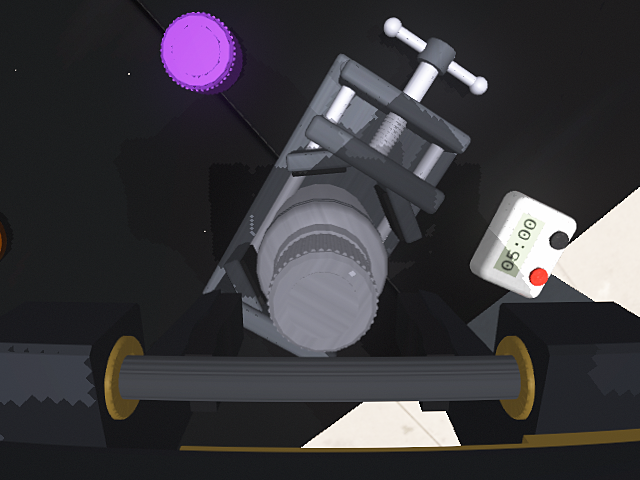

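apply_moves(deltas=[0.001,0,0,0,0,0,0,0,0,0,0,0], claw=0)

```text
t: 4.3
tcp_pos: [0.4774, 0.0672, 0.1197]
tcp_rot: [-2.526, 1.57, -0.107]
force: [-0.4, 0.3, -0.2]
opening: 0.433
```

```bash
cat > st.py <<'E'
from h import *
from scipy.spatial.transform import Rotation as Ro
s=observe(); R=Ro.from_euler('xyz',s["tcp_rot"]).as_matrix()
yaw=np.arctan2(R[1,1],R[0,1])
print("t",s["t"].round(2),"q",s["q"].round(3),"tcp",s["tcp_pos"].round(4),"yaw(y)",yaw.round(3),"y",R[:2,1].round(3),"z",R[:2,2].round(3))
print("F",s["force"].round(2),"Ftool",(R.T@s["force"]).round(2),"Ttool",(R.T@s["torque"]).round(3),"Tw",s["torque"].round(3),"open",s["opening"]*88.1)
E
python3 st.py
```

```text
Traceback (most recent call last):
  File "st.py", line 5, in <module>
    print("t",s["t"].round(2),"q",s["q"].round(3),"tcp",s["tcp_pos"].round(4),"yaw(y)",yaw.round(3),"y",R[:2,1].round(3),"z",R[:2,2].round(3))
              ^^^^^^^^^^^^
AttributeError: 'float' object has no attribute 'round'
```

apply_moves(deltas=[0,0,0,0,0,0,0,0])

```text
t: 4.47
tcp_pos: [0.4773, 0.0672, 0.1194]
tcp_rot: [-2.447, 1.571, -0.029]
force: [0.7, 0.4, 0.3]
opening: 0.28
```

```bash
sed -i 's/s\["t"\].round(2)/s["t"]/' st.py; python3 st.py; python3 - <<'E'
from h import *
p,d=snapshot("wrist"); cv2.imwrite("pics/w4.png",p[:,:,::-1])
E
```

```text
t 4.4667 q [-0.104  0.319  1.753  0.     1.069  2.19 ] tcp [0.4773 0.0672 0.1194] yaw(y) -2.294 y [-0.662 -0.75 ] z [-0.75   0.662]
F [0.74 0.44 0.35] Ftool [-0.35 -0.82 -0.26] Ttool [-0.009 -0.083 -0.085] Tw [0.119 0.006 0.009] open 24.658351636878574
```

View pics/w4.png

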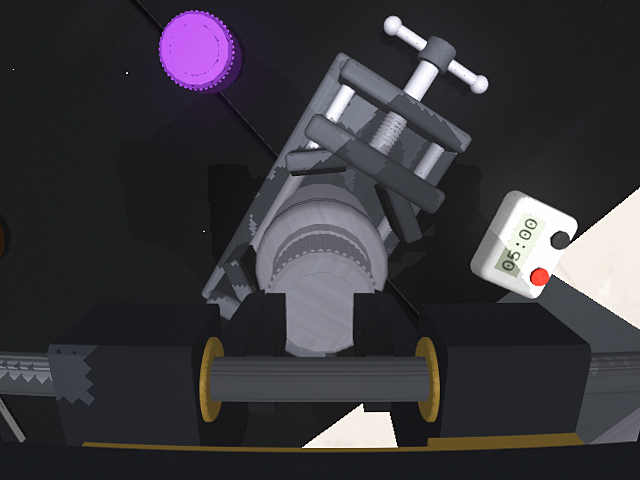

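The fingers have closed to 25 mm with no contact, although the cap is 44 mm wide. Depth should show where the tips really are.

```bash
python3 - <<'E'
from h import *
i=camera_info("wrist"); p,d=snapshot("wrist"); cv2.imwrite("pics/w5.png",p[:,:,::-1])
for q in [(320,310),(320,340),(275,296),(275,310),(275,330),(275,350),(240,300),(280,285),(365,296),(365,320),(365,350),(390,300),(300,400)]:
    print(q,d[q[1],q[0]].round(4),atdepth(i,[q],[d[q[1],q[0]]]).round(4))
p,d=snapshot("side"); cv2.imwrite("pics/s5.png",cv2.resize(p[150:350,240:420,::-1],None,fx=3,fy=3,interpolation=cv2.INTER_CUBIC))
E
python3 st.py
```

```text
(320, 310) 0.1645 [[0.4762 0.0674 0.1378]]
(320, 340) 0.1665 [[0.4671 0.0754 0.1391]]
(275, 296) 0.1514 [[0.4944 0.0727 0.1487]]
(275, 310) 0.141 [[0.4933 0.0723 0.1597]]
(275, 330) 0.1267 [[0.4923 0.0712 0.1745]]
(275, 350) 0.114 [[0.4918 0.0699 0.1875]]
(240, 300) 0.2472 [[0.486  0.1207 0.0597]]
(280, 285) 0.1621 [[0.4939 0.072  0.1376]]
(365, 296) 0.1528 [[0.4727 0.0489 0.1474]]
(365, 320) 0.1336 [[0.474  0.0505 0.1674]]
(365, 350) 0.115 [[0.4753 0.052  0.1866]]
(390, 300) 0.3117 [[ 4.026e-01  6.360e-02 -4.000e-04]]
(300, 400) 0.074 [[0.4946 0.056  0.2258]]
t 4.6167 q [-0.104  0.32   1.753  0.     1.069  2.19 ] tcp [0.4772 0.0672 0.1193] yaw(y) -2.294 y [-0.662 -0.75 ] z [-0.75   0.662]
F [ 0.18 -0.42 -0.48] Ftool [ 0.48  0.2  -0.41] Ttool [ 0.027 -0.049 -0.031] Tw [ 0.056  0.017 -0.027] open 12.585805390330014
```

View pics/s5.png

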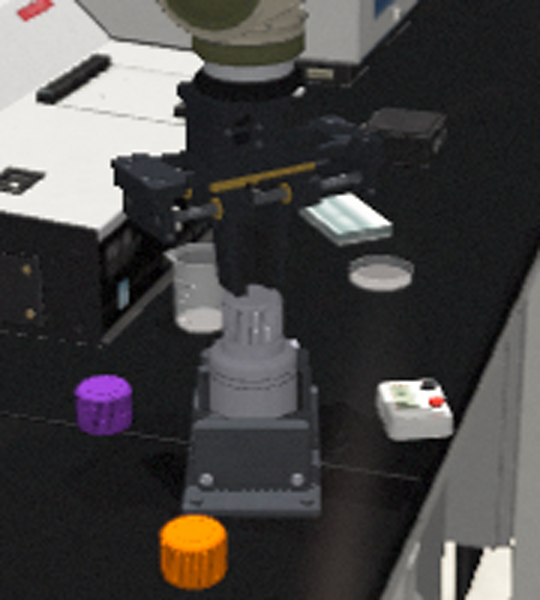

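View pics/w5.png

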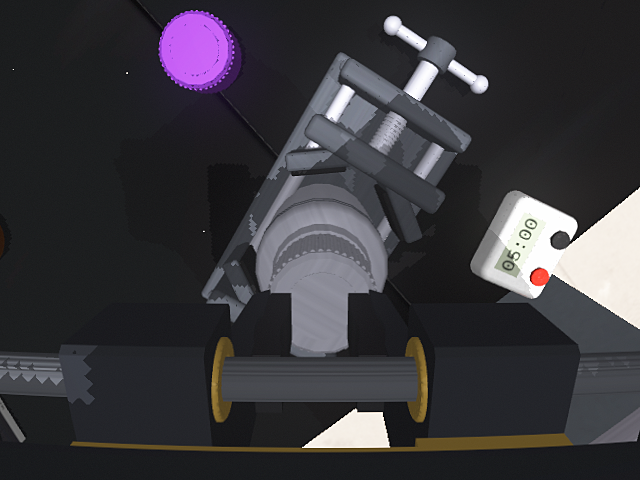

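```bash
python3 - <<'E'
from h import *
i=camera_info("wrist"); p,d=snapshot("wrist")
for x in (275,362):
  for y in range(284,304,2): print((x,y),d[y,x].round(4),p[y,x],atdepth(i,[(x,y)],[d[y,x]]).round(4))
cv2.imwrite("pics/w6.png",cv2.resize(p[270:430,200:440,::-1],None,fx=3,fy=3,interpolation=cv2.INTER_CUBIC))
E
```

```text
(275, 284) 0.1615 [130 130 140] [[0.4956 0.073  0.138 ]]
(275, 286) 0.1625 [128 128 140] [[0.4948 0.0738 0.1373]]
(275, 288) 0.1621 [133 133 144] [[0.4943 0.0742 0.1378]]
(275, 290) 0.1632 [128 129 139] [[0.4936 0.075  0.137 ]]
(275, 292) 0.1544 [31 31 35] [[0.4948 0.0727 0.1455]]
(275, 294) 0.1512 [35 34 39] [[0.495  0.0721 0.1486]]
(275, 296) 0.1477 [35 34 39] [[0.4952 0.0715 0.1521]]
(275, 298) 0.1469 [34 34 38] [[0.4949 0.0716 0.153 ]]
(275, 300) 0.1444 [35 34 38] [[0.4949 0.0713 0.1556]]
(275, 302) 0.1432 [35 36 39] [[0.4947 0.0713 0.1568]]
(362, 284) 0.1619 [138 138 151] [[0.4736 0.0484 0.1376]]
(362, 286) 0.1623 [140 141 153] [[0.4729 0.0489 0.1375]]
(362, 288) 0.1623 [144 144 157] [[0.4723 0.0494 0.1376]]
(362, 290) 0.1616 [108 108 117] [[0.472  0.0498 0.1385]]
(362, 292) 0.1524 [30 30 33] [[0.4746 0.0487 0.1473]]
(362, 294) 0.1511 [35 33 39] [[0.4745 0.049  0.1487]]
(362, 296) 0.1487 [32 32 37] [[0.4748 0.049  0.1512]]
(362, 298) 0.1462 [33 32 37] [[0.4752 0.049  0.1537]]
(362, 300) 0.1453 [33 34 39] [[0.475  0.0493 0.1547]]
(362, 302) 0.1435 [34 33 38] [[0.4752 0.0494 0.1566]]
```

View pics/w6.png

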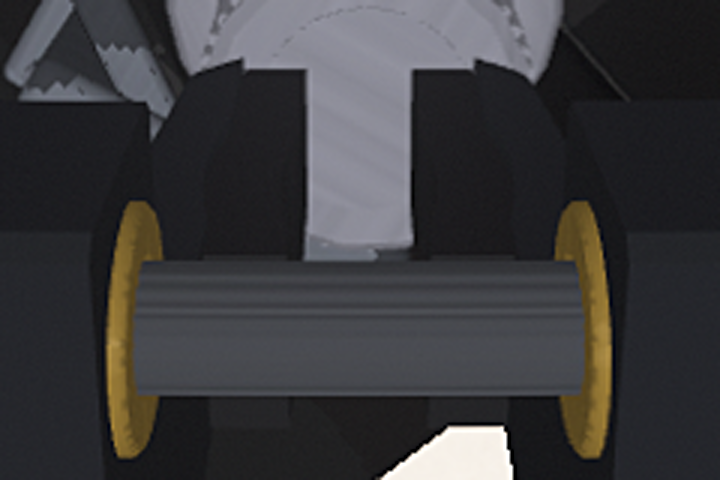

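apply_moves(deltas=[0.001,0,0,0,0.001,0,0,0,0.001,0,0,0,0,0,0,0])

```text
t: 5.0
tcp_pos: [0.4771, 0.0672, 0.116]
tcp_rot: [0.626, 1.57, 3.044]
force: [-0.4, -0.2, 0.3]
opening: 0.007
```

apply_moves(deltas=[0.001,0,0,0,0.001,0,0,0,0,0,0,0])

```text
t: 5.25
tcp_pos: [0.4771, 0.0672, 0.114]
tcp_rot: [0.669, 1.57, 3.088]
force: [0.0, -0.2, -0.0]
opening: 0.003
```

```bash
python3 st.py; python3 - <<'E'
from h import *
i=camera_info("wrist"); p,d=snapshot("wrist")
cv2.imwrite("pics/w7.png",p[:,:,::-1])
for x in (285,305,335,352):
  for y in range(284,304,2): print((x,y),d[y,x].round(4),p[y,x],atdepth(i,[(x,y)],[d[y,x]]).round(4))
E
```

```text
t 5.25 q [-0.104  0.327  1.759 -0.     1.056  2.19 ] tcp [0.4771 0.0672 0.114 ] yaw(y) -2.294 y [-0.662 -0.75 ] z [-0.75   0.662]
F [ 0.02 -0.2  -0.04] Ftool [ 0.04  0.14 -0.15] Ttool [ 0.021 -0.031 -0.057] Tw [ 0.063 -0.015 -0.021] open 0.2761742488805001
(285, 284) 0.1559 [153 153 167] [[0.4941 0.0686 0.138 ]]
(285, 286) 0.1566 [154 154 167] [[0.4934 0.0692 0.1376]]
(285, 288) 0.1563 [154 156 168] [[0.493  0.0696 0.138 ]]
(285, 290) 0.1565 [152 152 167] [[0.4924 0.0702 0.138 ]]
(285, 292) 0.158 [150 151 164] [[0.4915 0.0711 0.1369]]
(285, 294) 0.1506 [26 28 32] [[0.4927 0.0693 0.1439]]
(285, 296) 0.1498 [38 38 42] [[0.4923 0.0695 0.1448]]
(285, 298) 0.146 [38 39 44] [[0.4927 0.0688 0.1486]]
(285, 300) 0.1455 [38 37 42] [[0.4923 0.0691 0.1493]]
(285, 302) 0.144 [36 37 42] [[0.4922 0.069  0.1508]]
(305, 284) 0.1562 [158 157 171] [[0.4892 0.0632 0.1377]]
(305, 286) 0.1573 [156 156 171] [[0.4884 0.0639 0.1369]]
(305, 288) 0.1573 [157 157 169] [[0.4879 0.0644 0.1371]]
(305, 290) 0.1566 [155 155 168] [[0.4875 0.0647 0.138 ]]
(305, 292) 0.156 [154 153 166] [[0.4871 0.065  0.1387]]
(305, 2
[... 670 characters left out ...]
3 [37 36 39] [[0.48   0.0569 0.1446]]
(335, 300) 0.1486 [33 33 37] [[0.48   0.0569 0.1464]]
(335, 302) 0.1488 [36 35 38] [[0.4795 0.0575 0.1464]]
(352, 284) 0.1557 [154 153 166] [[0.4779 0.0502 0.1382]]
(352, 286) 0.1568 [154 154 167] [[0.4771 0.0508 0.1374]]
(352, 288) 0.1561 [154 155 168] [[0.4767 0.0512 0.1382]]
(352, 290) 0.1579 [145 146 159] [[0.4756 0.052  0.1367]]
(352, 292) 0.1564 [130 130 141] [[0.4756 0.0522 0.1383]]
(352, 294) 0.1512 [32 32 35] [[0.4768 0.0517 0.1434]]
(352, 296) 0.1488 [37 37 42] [[0.477  0.0517 0.1459]]
(352, 298) 0.1474 [38 38 43] [[0.477  0.0518 0.1473]]
(352, 300) 0.1463 [37 38 42] [[0.4768 0.0521 0.1485]]
(352, 302) 0.1437 [38 38 42] [[0.4772 0.052  0.1511]]
```

View pics/w7.png

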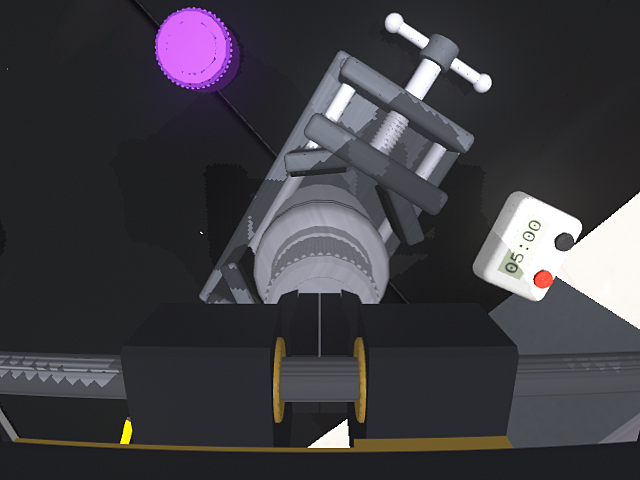

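apply_moves(deltas=[0.001,0,0,0,0.001,0,0,0,0,0,0,0])

```text
t: 5.55
tcp_pos: [0.4773, 0.0672, 0.1129]
tcp_rot: [-2.711, 1.57, -0.293]
force: [-4.1, -0.2, 7.6]
opening: 0.0
```

apply_moves(deltas=[0.0005,0,0,0,0.0005,0,0,0])

```text
t: 5.72
tcp_pos: [0.4774, 0.0672, 0.1128]
tcp_rot: [-2.763, 1.57, -0.345]
force: [-9.0, 1.0, 22.8]
opening: 0.004
```

apply_moves(deltas=[0.0005,0,0,0,0.0005,0,0,0])

```text
t: 5.88
tcp_pos: [0.4775, 0.0671, 0.1128]
tcp_rot: [-2.793, 1.569, -0.374]
force: [-12.6, -0.6, 33.4]
opening: 0.002
```

apply_moves(deltas=[-0.004,0,0,0,-0.004,0,0,0,0,0,0,0,0,0,0,0,0,0,0,0], claw=0.06)

```text
t: 6.3
tcp_pos: [0.477, 0.0672, 0.1179]
tcp_rot: [0.592, 1.57, 3.01]
force: [0.2, -0.1, -0.3]
opening: 0.357
```

apply_moves(deltas=[0,0,0,0,0,0,0,0,0,0,0,0,0,0,0,0,0,0,0,0])

```text
t: 6.72
tcp_pos: [0.4772, 0.0672, 0.1182]
tcp_rot: [0.592, 1.571, 3.01]
force: [0.3, -0.1, 0.9]
opening: 0.679
```

```bash
python3 st.py
```

```text
t 6.7167 q [-0.104  0.321  1.754  0.     1.067  2.19 ] tcp [0.4772 0.0672 0.1182] yaw(y) -2.294 y [-0.662 -0.75 ] z [-0.75   0.662]
F [ 0.3  -0.12  0.92] Ftool [-0.92 -0.11 -0.31] Ttool [-0.03  -0.044 -0.087] Tw [ 0.095 -0.025  0.03 ] open 59.784356649022264
```

apply_moves(deltas=[0.006,0,0,0,0.007,0,0,0,0.007,0,0,0,0.005,0,0,0,0,0,0,0])

```text
t: 7.13
tcp_pos: [0.4765, 0.0673, 0.0918]
tcp_rot: [0.618, 1.568, 3.037]
force: [-0.8, 0.4, -0.4]
opening: 0.681
```

apply_moves(deltas=[0,0,0,0,0,0,0,0,0,0,0,0,0,0,0,0], claw=0)

```text
t: 7.47
tcp_pos: [0.4773, 0.0671, 0.0934]
tcp_rot: [-3.13, 1.57, -0.712]
force: [-0.4, -1.1, 0.3]
opening: 0.489
```

```bash
python3 st.py
```

```text
t 7.4667 q [-0.104  0.356  1.78  -0.     1.005  2.19 ] tcp [0.4773 0.0671 0.0934] yaw(y) -2.294 y [-0.662 -0.75 ] z [-0.75   0.662]
F [-0.39 -1.11  0.32] Ftool [-0.32  1.09 -0.44] Ttool [ 0.053 -0.001  0.091] Tw [-0.067  0.06  -0.053] open 43.069877689232435
```

apply_moves(deltas=[0,0,0,0,0,0,0,0,0,0,0,0])

```text
t: 7.72
tcp_pos: [0.4773, 0.0671, 0.0934]
tcp_rot: [-2.996, 1.57, -0.578]
force: [-2.3, -2.1, 2.5]
opening: 0.49
```

```bash
python3 st.py;  python3 - <<'E'
from h import *
p,d=snapshot("wrist"); cv2.imwrite("pics/w8.png",p[:,:,::-1])
p,d=snapshot("side"); cv2.imwrite("pics/s8.png",cv2.resize(p[200:330,260:400,::-1],None,fx=4,fy=4,interpolation=cv2.INTER_CUBIC))
E
```

```text
t 7.7167 q [-0.104  0.356  1.78  -0.     1.005  2.19 ] tcp [0.4773 0.0671 0.0934] yaw(y) -2.294 y [-0.662 -0.75 ] z [-0.75   0.662]
F [-2.28 -2.12  2.46] Ftool [-2.46  3.1   0.3 ] Ttool [-0.046 -0.061  0.307] Tw [-0.189  0.249  0.046] open 43.20080336405272
```

View pics/w8.png

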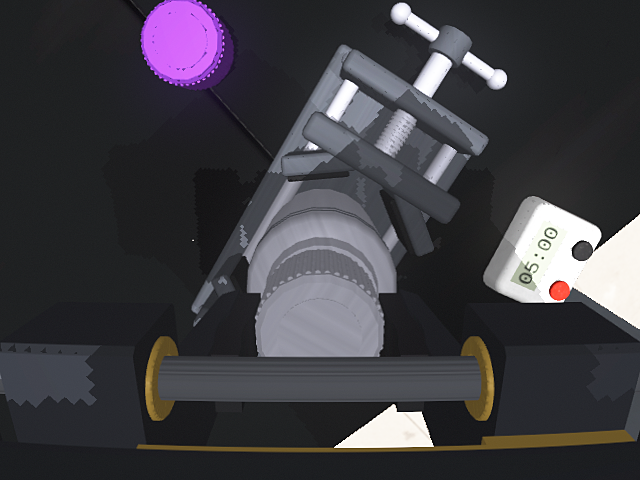

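View pics/s8.png

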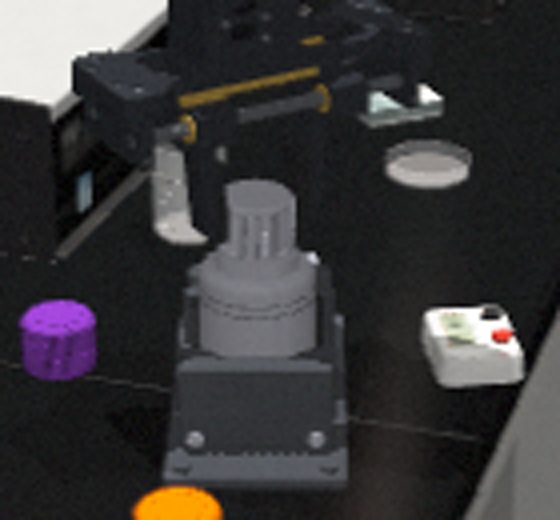

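apply_moves(deltas=[0,0,0,-7,0,0,0,-7])

```text
t: 7.98
tcp_pos: [0.4761, 0.0669, 0.0932]
tcp_rot: [0.533, 1.568, -3.084]
force: [-6.7, -5.3, 5.7]
opening: 0.494
```

```bash
python3 st.py
```

```text
t 7.9833 q [-1.040e-01  3.560e-01  1.781e+00 -1.000e-03  1.008e+00  1.942e+00] tcp [0.4761 0.0669 0.0932] yaw(y) -2.046 y [-0.458 -0.889] z [-0.889  0.458]
F [-6.72 -5.35  5.73] Ftool [-5.71  7.84  3.54] Ttool [ 0.981 -0.585  1.277] Tw [-0.871  1.104 -0.979] open 43.50822179781674
```

apply_moves(deltas=[0,0,0,-5,0,0,0,0])

```text
t: 8.15
tcp_pos: [0.4759, 0.0669, 0.093]
tcp_rot: [0.467, 1.567, -3.062]
force: [-7.5, -3.3, 5.6]
opening: 0.49
```

```bash
python3 st.py; python3 - <<'E'
from h import *
p,d=snapshot("wrist"); cv2.imwrite("pics/w9.png",p[:,:,::-1])
E
```

```text
t 8.15 q [-1.040e-01  3.560e-01  1.782e+00 -1.000e-03  1.007e+00  1.855e+00] tcp [0.4759 0.0669 0.093 ] yaw(y) -1.959 y [-0.379 -0.926] z [-0.926  0.379]
F [-7.51 -3.25  5.6 ] Ftool [-5.57  5.86  5.74] Ttool [ 0.608 -0.851  1.04 ] Tw [-0.642  1.182 -0.606] open 43.21202202473363
```

View pics/w9.png

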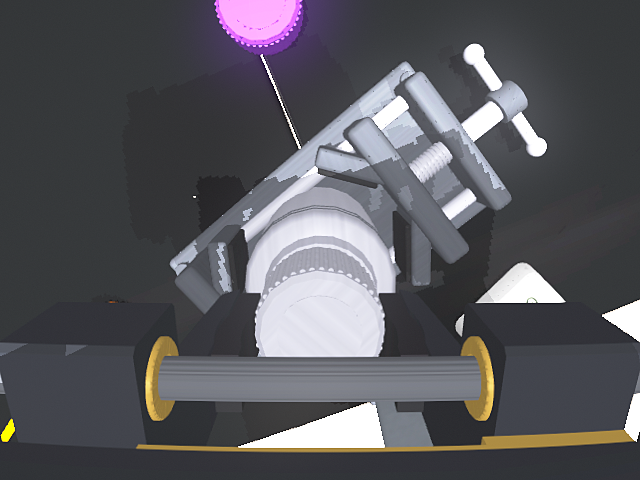

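apply_moves(deltas=[0,0,0,-7,0,0,0,-7])

```text
t: 8.37
tcp_pos: [0.4755, 0.0665, 0.0928]
tcp_rot: [0.315, 1.566, -2.971]
force: [-8.2, -7.8, 3.2]
opening: 0.49
```

```bash
python3 st.py
```

```text
t 8.3667 q [-1.050e-01  3.560e-01  1.782e+00 -1.000e-03  1.008e+00  1.611e+00] tcp [0.4755 0.0665 0.0928] yaw(y) -1.715 y [-0.143 -0.99 ] z [-0.99   0.143]
F [-8.21 -7.79  3.19] Ftool [-3.14  8.89  7.02] Ttool [ 0.986 -1.041  1.555] Tw [-1.394  1.252 -0.981] open 43.20907793425178
```

apply_moves(deltas=[0,0,0,0])

```text
t: 8.45
tcp_pos: [0.4755, 0.0666, 0.0928]
tcp_rot: [0.303, 1.566, -2.981]
force: [-9.1, -5.8, 4.4]
opening: 0.486
```

```bash
python3 st.py; python3 -c "
from h import *
p,d=snapshot('wrist'); cv2.imwrite('pics/w10.png',p[:,:,::-1])
a=cv2.imread('pics/w8.png')[260:400,230:410];b=cv2.imread('pics/w9.png')[260:400,230:410];c=p[260:400,230:410,::-1]
cv2.imwrite('pics/cmp.png',cv2.resize(np.hstack([a,c]),None,fx=2.2,fy=3))"
```

```text
t 8.45 q [-1.050e-01  3.560e-01  1.782e+00 -1.000e-03  1.008e+00  1.609e+00] tcp [0.4755 0.0666 0.0928] yaw(y) -1.713 y [-0.142 -0.99 ] z [-0.99   0.142]
F [-9.07 -5.84  4.41] Ftool [-4.37  7.07  8.17] Ttool [ 0.618 -1.159  1.123] Tw [-0.951  1.306 -0.614] open 42.81713978455537
```

View pics/cmp.png

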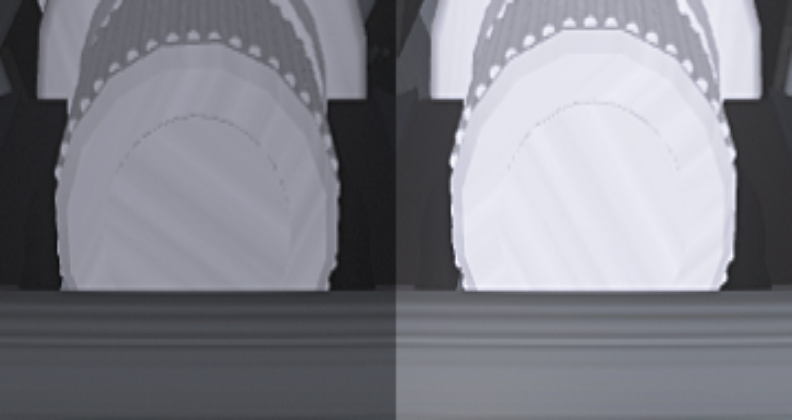

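apply_moves(deltas=[0,0,0,0,0,0,0,0,0.003,0,0,7,0.003,0,0,7,0.004,0,0,7], claw=0.052)

```text
t: 8.92
tcp_pos: [0.4776, 0.0674, 0.0833]
tcp_rot: [-2.395, 1.57, 0.227]
force: [0.4, -0.6, 0.5]
opening: 0.589
```

apply_moves(deltas=[0,0,0,7,0,0,0,5,0,0,0,0,0,0,0,0])

```text
t: 9.25
tcp_pos: [0.4774, 0.0673, 0.0832]
tcp_rot: [-2.03, 1.57, 0.391]
force: [0.3, 0.5, 0.3]
opening: 0.589
```

```bash
python3 st.py
```

```text
t 9.25 q [-0.104  0.371  1.79   0.     0.98   2.187] tcp [0.4774 0.0673 0.0832] yaw(y) -2.291 y [-0.66  -0.752] z [-0.752  0.66 ]
F [0.26 0.49 0.35] Ftool [-0.35 -0.54  0.12] Ttool [-0.017 -0.043  0.003] Tw [0.026 0.034 0.017] open 51.875217216464065
```

apply_moves(deltas=[0,0,0,0,0,0,0,0,0,0,0,0,0,0,0,0], claw=0)

```text
t: 9.58
tcp_pos: [0.4771, 0.0672, 0.0832]
tcp_rot: [0.815, 1.571, -3.049]
force: [-1.2, -1.4, 0.8]
opening: 0.484
```

```bash
python3 st.py
```

```text
t 9.5833 q [-0.104  0.371  1.79  -0.     0.981  2.189] tcp [0.4771 0.0672 0.0832] yaw(y) -2.293 y [-0.661 -0.75 ] z [-0.75   0.661]
F [-1.19 -1.43  0.81] Ftool [-0.81  1.86 -0.05] Ttool [ 0.019 -0.171  0.193] Tw [-0.031  0.256 -0.019] open 42.60154146855258
```

apply_moves(deltas=[0,0,0,-7,0,0,0,-7,0,0,0,-5])

```text
t: 9.83
tcp_pos: [0.4758, 0.0668, 0.0829]
tcp_rot: [0.443, 1.567, -3.085]
force: [-8.4, -5.6, 2.0]
opening: 0.485
```

```bash
python3 st.py
```

```text
t 9.8333 q [-1.050e-01  3.710e-01  1.792e+00 -1.000e-03  9.830e-01  1.854e+00] tcp [0.4758 0.0668 0.0829] yaw(y) -1.958 y [-0.377 -0.926] z [-0.926  0.377]
F [-8.39 -5.55  1.99] Ftool [-1.96  8.31  5.68] Ttool [ 1.067 -0.905  1.144] Tw [-0.722  1.27  -1.065] open 42.75728571969975
```

apply_moves(deltas=[0,0,0,-7,0,0,0,-7])

```text
t: 10.0
tcp_pos: [0.4756, 0.0665, 0.0827]
tcp_rot: [0.312, 1.566, -2.972]
force: [-8.0, -7.7, 0.8]
opening: 0.483
```

```bash
python3 st.py; python3 -c "
from h import *
p,d=snapshot('wrist'); cv2.imwrite('pics/w11.png',p[:,:,::-1])"
```

```text
t 10.0 q [-1.050e-01  3.710e-01  1.792e+00 -1.000e-03  9.830e-01  1.609e+00] tcp [0.4756 0.0665 0.0827] yaw(y) -1.714 y [-0.142 -0.99 ] z [-0.99   0.142]
F [-8.05 -7.69  0.84] Ftool [-0.79  8.76  6.88] Ttool [ 1.    -1.075  1.389] Tw [-1.227  1.261 -0.995] open 42.56450467506868
```

View pics/w11.png

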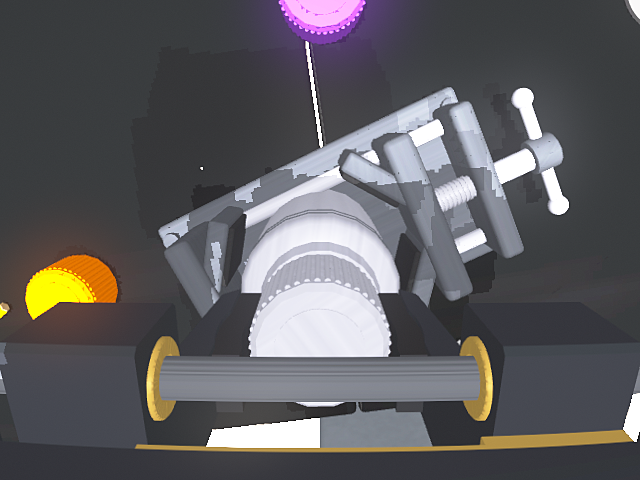

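apply_moves(deltas=[0,0,0,0,0,0,0,0,0,0,0,0])

```text
t: 10.3
tcp_pos: [0.4756, 0.0666, 0.0826]
tcp_rot: [0.283, 1.566, -3.007]
force: [-6.8, -5.5, 0.5]
opening: 0.482
```

```bash
python3 st.py
```

```text
t 10.3 q [-1.050e-01  3.710e-01  1.792e+00 -1.000e-03  9.830e-01  1.615e+00] tcp [0.4756 0.0666 0.0826] yaw(y) -1.719 y [-0.148 -0.989] z [-0.989  0.148]
F [-6.82 -5.55  0.55] Ftool [-0.51  6.49  5.93] Ttool [ 0.751 -1.01   1.002] Tw [-0.845  1.146 -0.748] open 42.4296521465249
```

apply_moves(deltas=[0,0.001,-0.001,0,0,0,0,-7,0,0,0,-7,0,0,0,-7])

```text
t: 10.63
tcp_pos: [0.4777, 0.0661, 0.0827]
tcp_rot: [-0.941, 1.569, 2.424]
force: [0.2, -0.8, -3.4]
opening: 0.486
```

```bash
python3 st.py
```

```text
t 10.6333 q [-1.060e-01  3.730e-01  1.789e+00  1.000e-03  9.810e-01  1.241e+00] tcp [0.4777 0.0661 0.0827] yaw(y) -1.348 y [ 0.221 -0.975] z [-0.975 -0.221]
F [ 0.22 -0.8  -3.41] Ftool [ 3.41  0.83 -0.04] Ttool [0.903 0.004 0.035] Tw [-0.034 -0.011 -0.903] open 42.79816756530628
```

apply_moves(deltas=[0,0,0,-7.1,0,0,0,-7.1])

```text
t: 10.8
tcp_pos: [0.4777, 0.0662, 0.0827]
tcp_rot: [-1.32, 1.569, 2.292]
force: [0.0, 0.6, -4.7]
opening: 0.483
```

```bash
python3 st.py
```

```text
t 10.8 q [-1.060e-01  3.730e-01  1.789e+00  1.000e-03  9.810e-01  9.930e-01] tcp [0.4777 0.0662 0.0827] yaw(y) -1.1 y [ 0.454 -0.891] z [-0.891 -0.454]
F [ 0.05  0.56 -4.73] Ftool [ 4.73 -0.47 -0.3 ] Ttool [ 0.976  0.046 -0.081] Tw [ 0.092 -0.003 -0.976] open 42.57884951316718
```

apply_moves(deltas=[0,0,0,0,0,0,0,0,-0.012,0,0,0,-0.015,0,0,7,-0.01,0,0,7], claw=0.055)

```text
t: 11.22
tcp_pos: [0.4784, 0.066, 0.1214]
tcp_rot: [2.723, 1.569, -0.205]
force: [-0.4, -0.3, 0.8]
opening: 0.627
```

apply_moves(deltas=[0,0,0,7,0,0,0,7,0,0,0,7,0,0,0,7,0,0,0,7], claw=0.031)

```text
t: 11.63
tcp_pos: [0.4782, 0.0661, 0.1205]
tcp_rot: [-3.048, 1.57, -0.305]
force: [-0.2, 0.7, 0.7]
opening: 0.35
```

apply_moves(deltas=[0,0,0,7,0,0,0,7,0,0,0,7,0,0,0,0])

```text
t: 11.97
tcp_pos: [0.4782, 0.066, 0.1204]
tcp_rot: [-2.613, 1.57, -0.234]
force: [-0.3, -0.2, 0.1]
opening: 0.347
```

```bash
python3 st.py; python3 -c "
from h import *
p,d=snapshot('wrist'); cv2.imwrite('pics/w12.png',p[:,:,::-1])"
```

```text
t 11.9667 q [-0.106  0.319  1.75  -0.     1.072  2.227] tcp [0.4782 0.066  0.1204] yaw(y) -2.333 y [-0.69  -0.723] z [-0.723  0.69 ]
F [-0.3  -0.16  0.14] Ftool [-0.14  0.32  0.1 ] Ttool [ 0.039 -0.071 -0.042] Tw [ 0.08   0.022 -0.039] open 30.591773347595964
```

View pics/w12.png

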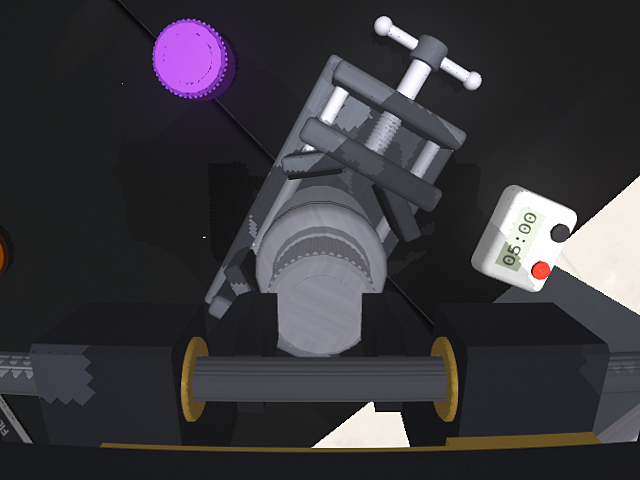

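apply_moves(deltas=[0.004,0,0,0,0.003,0,0,0,0.001,0,0,0,0.001,0,0,0,0,0,0,0])

```text
t: 12.43
tcp_pos: [0.4782, 0.066, 0.1128]
tcp_rot: [-2.834, 1.57, -0.445]
force: [-8.8, 0.1, 20.4]
opening: 0.353
```

```bash
python3 st.py
```

```text
t 12.4333 q [-0.106  0.329  1.758 -0.     1.053  2.218] tcp [0.4782 0.066  0.1128] yaw(y) -2.324 y [-0.684 -0.73 ] z [-0.73   0.684]
F [-8.76  0.13 20.36] Ftool [-20.36   5.9    6.46] Ttool [ 0.006 -1.059  1.019] Tw [-0.02   1.47  -0.006] open 31.13931480119228
```

apply_moves(deltas=[0.001,0.0008,0.0008,0,0.001,0.0008,0.0008,0,0,0,0,0])

```text
t: 12.68
tcp_pos: [0.4783, 0.066, 0.1128]
tcp_rot: [-2.454, 1.563, -0.066]
force: [-3.3, 1.5, 31.3]
opening: 0.352
```

```bash
python3 st.py
```

```text
t 12.6833 q [-0.106  0.326  1.764  0.     1.044  2.217] tcp [0.4783 0.066  0.1128] yaw(y) -2.324 y [-0.684 -0.73 ] z [-0.73   0.684]
F [-3.34  1.48 31.25] Ftool [-31.28   1.04   3.26] Ttool [-0.005 -0.755  0.328] Tw [0.277 0.775 0.007] open 31.002682617501446
```

apply_moves(deltas=[0.001,0.0004,0.0004,0,0.001,0.0004,0.0004,0,0.001,0.0004,0.0004,0,0.001,0.0003,0.0003,0,0,0,0,0])

```text
t: 13.1
tcp_pos: [0.4785, 0.0659, 0.1125]
tcp_rot: [-2.463, 1.556, -0.075]
force: [-9.3, 3.2, 62.3]
opening: 0.354
```

```bash
python3 st.py
```

```text
t 13.1 q [-1.070e-01  3.230e-01  1.769e+00  1.000e-03  1.035e+00  2.217e+00] tcp [0.4785 0.0659 0.1125] yaw(y) -2.324 y [-0.684 -0.73 ] z [-0.73   0.684]
F [-9.35  3.24 62.28] Ftool [-62.41   3.43   8.3 ] Ttool [ 0.026 -1.558  0.818] Tw [ 0.468  1.696 -0.02 ] open 31.207236186619742
```

apply_moves(deltas=[0.001,0.0006,0.0006,0,0.001,0.0006,0.0006,0,0.001,0.0005,0.0005,0,0.001,0.0005,0.0005,0,0,0,0,0])

```text
t: 13.52
tcp_pos: [0.4787, 0.0658, 0.1124]
tcp_rot: [-2.451, 1.546, -0.062]
force: [-9.6, 6.3, 90.9]
opening: 0.355
```

```bash
python3 st.py
```

```text
t 13.5167 q [-1.070e-01  3.180e-01  1.776e+00  1.000e-03  1.022e+00  2.216e+00] tcp [0.4787 0.0658 0.1124] yaw(y) -2.323 y [-0.683 -0.73 ] z [-0.73   0.684]
F [-9.55  6.26 90.92] Ftool [-91.14   0.5    9.48] Ttool [-0.018 -1.779  0.637] Tw [0.75  1.734 0.034] open 31.2915323749507
```

apply_moves(deltas=[0,0,0,-7,0,0,0,-7,0,0,0,-4])

```text
t: 13.77
tcp_pos: [0.4794, 0.0654, 0.1124]
tcp_rot: [-2.782, 1.544, -0.075]
force: [-6.0, 2.4, 86.4]
opening: 0.352
```

```bash
python3 st.py
```

```text
t 13.7667 q [-1.080e-01  3.180e-01  1.776e+00  1.000e-03  1.020e+00  1.897e+00] tcp [0.4794 0.0654 0.1124] yaw(y) -2.005 y [-0.42  -0.907] z [-0.907  0.421]
F [-5.98  2.42 86.41] Ftool [-86.54  -0.51   4.25] Ttool [ 0.658 -0.906  0.131] Tw [ 0.279  0.876 -0.652] open 31.014550116175503
```

```bash
python3 -c "
from h import *
p,d=snapshot('wrist'); cv2.imwrite('pics/w13.png',p[:,:,::-1])
a=cv2.imread('pics/w12.png')[265:365,260:380];c=p[265:365,260:380,::-1]
f=lambda a: cv2.createCLAHE(3,(4,4)).apply(cv2.cvtColor(a,6))
cv2.imwrite('pics/cmp2.png',cv2.resize(np.hstack([f(a),f(np.ascontiguousarray(c))]),None,fx=3.2,fy=3.2,interpolation=cv2.INTER_CUBIC))"
```

```text
(no output)
```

View pics/cmp2.png

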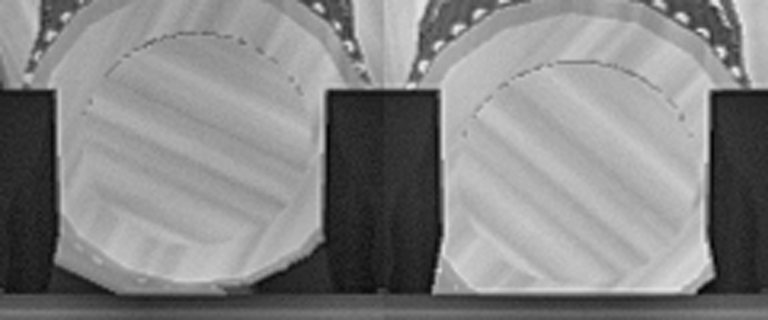

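apply_moves(deltas=[-0.01,0,0,0,-0.008,0,0,7,-0.005,0,0,7,0,0,0,4,0,0,0,0], claw=0.06)

```text
t: 14.23
tcp_pos: [0.4706, 0.0658, 0.1242]
tcp_rot: [-2.471, 1.571, -0.085]
force: [-1.0, -0.3, -0.7]
opening: 0.675
```

```bash
python3 st.py; python3 - <<'E'
from h import *
from scipy.spatial.transform import Rotation as Ro
s=observe(); R=Ro.from_euler('xyz',s["tcp_rot"]).as_matrix()
print("cap in tool", R.T@(np.array([.4777,.0661,.083])-s["tcp_pos"]))
E
```

```text
t 14.2333 q [-0.108  0.299  1.767  0.     1.076  2.218] tcp [0.4706 0.0658 0.1242] yaw(y) -2.327 y [-0.686 -0.728] z [-0.728  0.686]
F [-1.   -0.32 -0.74] Ftool [0.74 0.91 0.51] Ttool [ 0.039 -0.057 -0.098] Tw [ 0.11  -0.026 -0.039] open 59.43883546253348
cap in tool [ 0.04119621 -0.00509266 -0.00499165]
```

apply_moves(deltas=[0,-0.0051,0.014,0,0.012,0,0,0,0.014,0,0,0,0.015,0,0,0,0,0,0,0])

```text
t: 14.65
tcp_pos: [0.4622, 0.0793, 0.0807]
tcp_rot: [0.668, 1.566, 3.058]
force: [-0.2, 0.2, -0.4]
opening: 0.683
```

apply_moves(deltas=[0,0,0,0,0,0,0,0,0,0,0,0,0,0,0,0,0,0,0,0], claw=0)

```text
t: 15.07
tcp_pos: [0.4642, 0.0789, 0.0839]
tcp_rot: [-2.725, 1.57, -0.338]
force: [-1.2, -1.6, 3.4]
opening: 0.408
```

```bash
python3 st.py; python3 - <<'E'
from h import *
from scipy.spatial.transform import Rotation as Ro
s=observe(); R=Ro.from_euler('xyz',s["tcp_rot"]).as_matrix()
print("cap in tool", R.T@(np.array([.4777,.0661,.083])-s["tcp_pos"]))
p,d=snapshot('wrist'); cv2.imwrite('pics/w14.png',p[:,:,::-1])
E
```

```text
t 15.0667 q [-0.081  0.348  1.822 -0.     0.97   2.244] tcp [0.4642 0.0789 0.0839] yaw(y) -2.325 y [-0.685 -0.729] z [-0.729  0.685]
F [-1.18 -1.64  3.41] Ftool [-3.41  2.   -0.27] Ttool [ 0.131 -0.021  0.297] Tw [-0.202  0.219 -0.131] open 35.979682718609716
cap in tool [ 8.87023099e-04  8.59506720e-05 -1.86526446e-02]
```

View pics/w14.png

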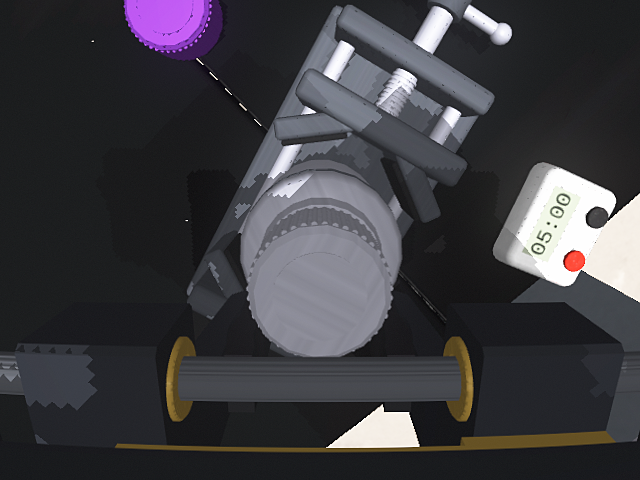

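apply_moves(deltas=[0,0.002,-0.0005,-7,0,0.002,-0.0005,-7])

```text
t: 15.28
tcp_pos: [0.4596, 0.0764, 0.0834]
tcp_rot: [0.182, 1.564, 2.818]
force: [-31.9, 3.7, 19.9]
opening: 0.363
```

```bash
python3 st.py; python3 - <<'E'
from h import *
from scipy.spatial.transform import Rotation as Ro
s=observe(); R=Ro.from_euler('xyz',s["tcp_rot"]).as_matrix()
c=R.T@(np.array([.4777,.0661,.083])-s["tcp_pos"])
F=R.T@s["force"];T=R.T@s["torque"]
print("cap in tool",c,"torque about cap axis",T[0]-(c[1]*F[2]-c[2]*F[1]))
E
```

```text
t 15.2833 q [-0.089  0.343  1.831  0.002  0.973  1.987] tcp [0.4596 0.0764 0.0834] yaw(y) -2.076 y [-0.484 -0.875] z [-0.875  0.484]
F [-31.91   3.74  19.91] Ftool [-19.7   12.21  29.86] Ttool [ 0.221 -4.466  2.19 ] Tw [ 0.247  4.968 -0.212] open 31.963397758896896
cap in tool [ 0.00027668  0.00022682 -0.02085215] torque about cap axis -0.0405535796808873
```

```bash
python3 -c "
from h import *
p,d=snapshot('wrist'); cv2.imwrite('pics/w15.png',p[:,:,::-1])
a=cv2.imread('pics/w14.png')[240:365,245:395];c=p[240:365,245:395,::-1]
f=lambda a: cv2.createCLAHE(3,(4,4)).apply(cv2.cvtColor(a,6))
cv2.imwrite('pics/cmp3.png',cv2.resize(np.hstack([f(a),f(np.ascontiguousarray(c))]),None,fx=2.6,fy=2.6,interpolation=cv2.INTER_CUBIC))"
```

```text
(no output)
```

View pics/cmp3.png

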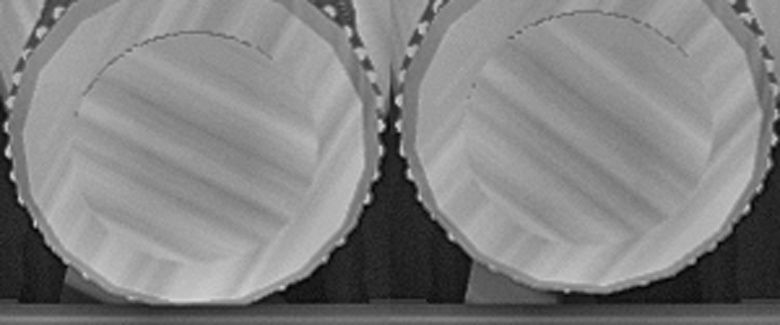

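```bash
cat > st2.py <<'E'
from h import *
from scipy.spatial.transform import Rotation as Ro
s=observe(); R=Ro.from_euler('xyz',s["tcp_rot"]).as_matrix()
c=R.T@(np.array([.4777,.0661,.083])-s["tcp_pos"])
F=R.T@s["force"];T=R.T@s["torque"]
print("t",s["t"],"q6",s["q"][5].round(3),"yaw",np.arctan2(R[1,1],R[0,1]).round(3),"tcpz",s["tcp_pos"][2].round(4),"cap in tool",c.round(4),"T about cap",(T[0]-(c[1]*F[2]-c[2]*F[1])).round(3),"Ftool",F.round(1),"|F|",np.linalg.norm(F).round(1),"open",(s["opening"]*88.1).round(2))
E
python3 st2.py
```

```text
Traceback (most recent call last):
  File "st2.py", line 6, in <module>
    print("t",s["t"],"q6",s["q"][5].round(3),"yaw",np.arctan2(R[1,1],R[0,1]).round(3),"tcpz",s["tcp_pos"][2].round(4),"cap in tool",c.round(4),"T about cap",(T[0]-(c[1]*F[2]-c[2]*F[1])).round(3),"Ftool",F.round(1),"|F|",np.linalg.norm(F).round(1),"open",(s["opening"]*88.1).round(2))
                                                                                                                                                                                                                                                              ^^^^^^^^^^^^^^^^^^^^^^^^^
AttributeError: 'float' object has no attribute 'round'
```

apply_moves(deltas=[0,0,-0.003,0,0,0,-0.001,0])

```text
t: 15.5
tcp_pos: [0.4589, 0.0763, 0.083]
tcp_rot: [0.213, 1.553, 2.845]
force: [-38.5, 17.9, 32.2]
opening: 0.345
```

```bash
python3 st2.py
```

```text
Traceback (most recent call last):
  File "st2.py", line 6, in <module>
    print("t",s["t"],"q6",s["q"][5].round(3),"yaw",np.arctan2(R[1,1],R[0,1]).round(3),"tcpz",s["tcp_pos"][2].round(4),"cap in tool",c.round(4),"T about cap",(T[0]-(c[1]*F[2]-c[2]*F[1])).round(3),"Ftool",F.round(1),"|F|",np.linalg.norm(F).round(1),"open",(s["opening"]*88.1).round(2))
                                                                                                                                                                                                                                                              ^^^^^^^^^^^^^^^^^^^^^^^^^
AttributeError: 'float' object has no attribute 'round'
```

apply_moves(deltas=[0,0.0022,-0.0006,-7,0,0.0022,-0.0006,-7])

```text
t: 15.67
tcp_pos: [0.4547, 0.0724, 0.0823]
tcp_rot: [0.043, 1.545, 2.924]
force: [-50.2, 21.4, 38.3]
opening: 0.302
```

```bash
python3 st2.py
```

```text
Traceback (most recent call last):
  File "st2.py", line 6, in <module>
    print("t",s["t"],"q6",s["q"][5].round(3),"yaw",np.arctan2(R[1,1],R[0,1]).round(3),"tcpz",s["tcp_pos"][2].round(4),"cap in tool",c.round(4),"T about cap",(T[0]-(c[1]*F[2]-c[2]*F[1])).round(3),"Ftool",F.round(1),"|F|",np.linalg.norm(F).round(1),"open",(s["opening"]*88.1).round(2))
                                                                                                                                                                                                                                                              ^^^^^^^^^^^^^^^^^^^^^^^^^
AttributeError: 'float' object has no attribute 'round'
```

apply_moves(deltas=[0,0,0,0,0,0,0.004,0,-0.01,0,0.004,0,-0.015,0,0,-5,-0.012,0,0,-5], claw=0.0881)

```text
t: 16.08
tcp_pos: [0.4574, 0.0711, 0.1219]
tcp_rot: [-3.108, 1.569, -0.054]
force: [0.9, 0.7, 0.6]
opening: 0.66
```

```bash
sed -i 's/(s\["opening"\]\*88.1).round(2)/s["opening"]*88.1/' st2.py; python3 st2.py
```

```text
t 16.0833 q6 1.558 yaw -1.658 tcpz 0.1219 cap in tool [ 0.0389  0.0032 -0.0206] T about cap 0.044 Ftool [-0.6 -0.8 -0.8] |F| 1.3 open 58.14461870882894
```

apply_moves(deltas=[0,0,0,-5,0,0.025,-0.0163,0,0,0,0,0,0,0,0,0,0,0,0,0])

```text
t: 16.5
tcp_pos: [0.4731, 0.0462, 0.1206]
tcp_rot: [-2.867, 1.57, 0.27]
force: [-0.1, -0.1, 0.2]
opening: 0.997
```

```bash
python3 st2.py
```

```text
t 16.5 q6 1.426 yaw -1.576 tcpz 0.1206 cap in tool [ 0.0376 -0.0199 -0.0044] T about cap 0.008 Ftool [-0.2  0.1  0.1] |F| 0.2 open 87.83121518951975
```

apply_moves(deltas=[0.012,0,0,0,0.013,0,0,0,0.0125,0,0,0,0,0.002,0,0,0,0,0,0])

```text
t: 16.92
tcp_pos: [0.4729, 0.0443, 0.0828]
tcp_rot: [-0.161, 1.57, 2.976]
force: [-0.1, -0.3, 0.7]
opening: 1.0
```

```bash
python3 st2.py
```

```text
t 16.9167 q6 1.421 yaw -1.575 tcpz 0.0828 cap in tool [-0.0002 -0.0219 -0.0048] T about cap -0.002 Ftool [-0.7  0.3  0.1] |F| 0.7 open 88.07731013313658
```

apply_moves(deltas=[0,0.001,0,0,0,0.001,0,0,0,0.001,0,0,0,0,0,0])

```text
t: 17.25
tcp_pos: [0.4733, 0.042, 0.0833]
tcp_rot: [-1.965, 1.569, 1.172]
force: [-0.2, 7.1, 0.9]
opening: 0.998
```

```bash
python3 st2.py
```

```text
t 17.25 q6 1.414 yaw -1.575 tcpz 0.0833 cap in tool [ 0.0004 -0.0241 -0.0043] T about cap -0.023 Ftool [-0.9 -7.1  0.2] |F| 7.1 open 87.88447618601299
```

apply_moves(deltas=[0,0.001,0,0,0,0.001,0,0,0,0.001,0,0,0,0.001,0,0,0,0,0,0])

```text
t: 17.67
tcp_pos: [0.4732, 0.0417, 0.0831]
tcp_rot: [-1.7, 1.562, 1.435]
force: [3.3, 33.6, 0.0]
opening: 1.0
```

```bash
python3 st2.py
```

```text
t 17.6667 q6 1.405 yaw -1.576 tcpz 0.0831 cap in tool [ 0.0004 -0.0245 -0.0044] T about cap 0.084 Ftool [  0.3 -33.7  -3.1] |F| 33.8 open 88.06846126789894
```

apply_moves(deltas=[0,0.002,0,0,0,0.002,0,0,0,0.0015,0,0,0,0.0015,0,0,0,0,0,0])

```text
t: 18.08
tcp_pos: [0.4729, 0.0415, 0.0827]
tcp_rot: [-1.638, 1.549, 1.496]
force: [11.5, 80.5, -3.3]
opening: 0.997
```

```bash
python3 st2.py
```

```text
t 18.0833 q6 1.391 yaw -1.578 tcpz 0.0827 cap in tool [ 0.0002 -0.0247 -0.0046] T about cap 0.25 Ftool [  5.1 -80.5 -10.8] |F| 81.4 open 87.87244465672603
```

apply_moves(deltas=[0,0,0.001,-5,0,0,0,0])

```text
t: 18.25
tcp_pos: [0.4749, 0.041, 0.0837]
tcp_rot: [-2.088, 1.548, 1.135]
force: [18.8, 77.1, -1.1]
opening: 0.999
```

```bash
python3 st2.py
```

```text
t 18.25 q6 1.3 yaw -1.489 tcpz 0.0837 cap in tool [ 0.0013 -0.0248 -0.0048] T about cap 0.531 Ftool [  2.8 -75.3 -25. ] |F| 79.4 open 87.99577208510264
```

apply_moves(deltas=[0,0.001,0.002,-5,0,0,0,0])

```text
t: 18.42
tcp_pos: [0.4747, 0.0403, 0.0844]
tcp_rot: [-2.317, 1.544, 0.992]
force: [28.3, 83.5, -3.1]
opening: 1.001
```

```bash
python3 st2.py
```

```text
t 18.4167 q6 1.21 yaw -1.403 tcpz 0.0844 cap in tool [ 0.002  -0.0249 -0.0072] T about cap 0.9 Ftool [  5.4 -77.6 -41.7] |F| 88.2 open 88.17477916652358
```

apply_moves(deltas=[0,0.001,0.0005,-6])

```text
t: 18.5
tcp_pos: [0.4744, 0.0392, 0.0844]
tcp_rot: [-2.413, 1.545, 0.997]
force: [27.0, 79.4, -4.1]
opening: 1.001
```

```bash
python3 st2.py
```

```text
t 18.5 q6 1.108 yaw -1.303 tcpz 0.0844 cap in tool [ 0.002  -0.025  -0.0103] T about cap 1.146 Ftool [  6.3 -69.4 -46.9] |F| 84.0 open 88.15538192894334
```

apply_moves(deltas=[0,0,0,-3,0,0,0,0])

```text
t: 18.67
tcp_pos: [0.47, 0.0354, 0.0836]
tcp_rot: [-2.029, 1.557, 1.441]
force: [3.3, 51.2, 5.5]
opening: 0.995
```

```bash
python3 st2.py; python3 -c "
from h import *
p,d=snapshot('wrist'); cv2.imwrite('pics/w16.png',p[:,:,::-1])"
```

```text
t 18.6667 q6 1.051 yaw -1.243 tcpz 0.0836 cap in tool [ 0.001  -0.0266 -0.0171] T about cap 0.865 Ftool [ -4.8 -47.5 -19.6] |F| 51.6 open 87.67661730263505
```

View pics/w16.png

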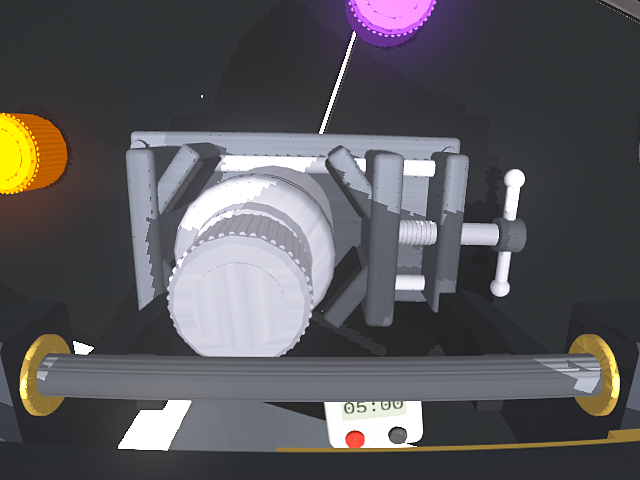

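```bash
cat > ang.py <<'E'
from h import *
from scipy.spatial.transform import Rotation as Ro
Rc=np.array([[.001,-.258,.966],[1,-.001,-.001],[.001,.966,.258]]); U,_,V=np.linalg.svd(Rc); Rc=U@V  # cam axes (cols?) 
Ct=np.array([-.17094,0,-.06568])
def ang(img,pos,rot,ext=None,z=.138,cen=(.4777,.0661),r=.0125,save=None):
    i=camera_info("wrist")
    if ext is None:
        R=Ro.from_euler('xyz',rot).as_matrix(); Rwc=R@Rc; C=np.array(pos)+R@Ct
        E=np.eye(4);E[:3,:3]=Rwc.T;E[:3,3]=-Rwc.T@C; i=dict(i);i["extrinsics"]=E
    n=101; g=np.linspace(-.02,.02,n); X,Y=np.meshgrid(g,-g)
    P=np.c_[(X+cen[0]).ravel(),(Y+cen[1]).ravel(),np.full(n*n,z)]
    q=proj(i,P).astype(np.float32).reshape(n,n,2)
    I=cv2.remap(cv2.cvtColor(img,6).astype(np.float32),q[...,0],q[...,1],cv2.INTER_CUBIC)
    if save: cv2.imwrite(save,cv2.resize(I.astype(np.uint8),None,fx=3,fy=3))
    J=cv2.GaussianBlur(I,(0,0),2.0); J=J-cv2.GaussianBlur(I,(0,0),14)
    gx=cv2.Sobel(J,-1,1,0);gy=-cv2.Sobel(J,-1,0,1)
    m=(np.hypot(X,Y)<r)&(np.hypot(X,Y)>-.001)
    a=.5*np.arctan2(2*(gx*gy)[m].sum(),(gx*gx-gy*gy)[m].sum())+np.pi/2
    coh=np.hypot(2*(gx*gy)[m].sum(),(gx*gx-gy*gy)[m].sum())/(gx*gx+gy*gy)[m].sum()
    return (a+np.pi/2)%np.pi-np.pi/2,coh
if __name__=="__main__":
    L=[("w2",(.4734,.0621,.2334),(2.237,1.571,-1.633)),("w3",(.4777,.0671,.1212),(-2.531,1.57,-.112)),("w8",(.4773,.0671,.0934),(-2.996,1.57,-.578)),("w9",(.4759,.0669,.093),(.467,1.567,-3.062)),("w10",(.4755,.0666,.0928),(.303,1.566,-2.981)),("w11",(.4756,.0665,.0827),(.312,1.566,-2.972)),("w14",(.4642,.0789,.0839),(-2.725,1.57,-.338)),("w15",(.4596,.0764,.0834),(.182,1.564,2.818)),("w16",(.47,.0354,.0836),(-2.029,1.557,1.441))]
    for n,p,r in L:
        print(n,ang(cv2.imread(f"pics/{n}.png"),p,r,save=f"pics/r_{n}.png"))
    i=camera_info("wrist"); print(i["extrinsics"].round(4))
    R=Ro.from_euler('xyz',L[-1][2]).as_matrix(); print((R@Rc).T.round(4))
E
python3 ang.py; python3 -c "
import cv2,numpy as np
print(1);cv2.imwrite('pics/rr.png',np.hstack([cv2.resize(cv2.imread('pics/r_%s.png'%n),(190,190)) for n in ('w8','w9','w11','w16')]))"
```

```text
w2 (np.float32(0.814376), np.float32(0.635434))
w3 (np.float32(0.24996293), np.float32(0.75621974))
w8 (np.float32(0.8396548), np.float32(0.9819072))
w9 (np.float32(1.1820935), np.float32(0.9883455))
w10 (np.float32(1.4262294), np.float32(0.9890378))
w11 (np.float32(1.4262263), np.float32(0.99468166))
w14 (np.float32(0.2813331), np.float32(0.6519948))
w15 (np.float32(0.43557775), np.float32(0.5370344))
w16 (np.float32(0.4492265), np.float32(0.67018074))
[[ 0.3187 -0.9478 -0.0135 -0.1149]
 [-0.9161 -0.3116  0.2525  0.4397]
 [-0.2435 -0.0681 -0.9675  0.3798]
 [ 0.      0.      0.      1.    ]]
[[ 0.3215 -0.9468 -0.0132]
 [-0.9152 -0.3143  0.2521]
 [-0.2429 -0.0689 -0.9676]]
1
```

View pics/rr.png

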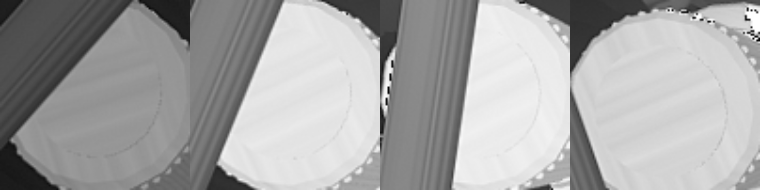

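```bash
cat > ang2.py <<'E'
import cv2,numpy as np,sys
for n in sys.argv[1:]:
    I=cv2.imread(f'pics/r_{n}.png',0); I=cv2.resize(I,(202,202),interpolation=cv2.INTER_AREA).astype(np.float32)
    t=np.percentile(I,85)*.72
    M=(cv2.GaussianBlur(I,(0,0),2)>t).astype(np.uint8); 
    k,l,st,_=cv2.connectedComponentsWithStats(M); M=(l==1+np.argmax(st[1:,4])).astype(np.uint8)
    # inner disc found by eye: restrict to the middle of the visible area
    Me=cv2.erode(np.pad(M,1),np.ones((61,61)))[1:-1,1:-1] if False else cv2.erode(M,cv2.getStructuringElement(2,(37,37)))
    W=cv2.GaussianBlur(M.astype(np.float32),(0,0),12); bg=cv2.GaussianBlur(I*M,(0,0),12)/np.maximum(W,.05)
    J=cv2.GaussianBlur(I-bg,(0,0),2)
    gx=cv2.Sobel(J,-1,1,0);gy=-cv2.Sobel(J,-1,0,1); m=Me>0
    # histogram of orientation
    a=(np.degrees(np.arctan2(gy,gx))+90)%180; h=np.histogram(a[m],36,(0,180),weights=(gx*gx+gy*gy)[m])[0]
    hs=np.convolve(np.r_[h[-2:],h,h[:2]],[.5,1,1,1,.5],'valid'); p=hs.argmax()*5+2.5
    d=(a-p+90)%180-90; s=m&(abs(d)<20); w=(gx*gx+gy*gy)[s]
    print(n,m.sum(),round(p+(d[s]*w).sum()/w.sum(),2))
E
python3 ang2.py w3 w8 w9 w10 w11 w14 w15 w16
```

```text
w3 28610 7.8
w8 17518 16.68
w9 18852 26.7
w10 19391 174.81
w11 14919 1.48
w14 26016 15.79
w15 25615 21.18
w16 24725 23.42
```

apply_moves(deltas=[0,-0.008,0,0,-0.012,-0.004,0,0,-0.013,0,0,-7,-0.013,0,0,-7,0,0,0,-7], claw=0.06)

```text
t: 19.13
tcp_pos: [0.4674, 0.039, 0.1235]
tcp_rot: [2.232, 1.566, -0.209]
force: [0.6, 0.1, -1.1]
opening: 0.683
```

apply_moves(deltas=[0,0,0,-7,0,0,0,-7,0,0,0,-7,0,0,0,-7,0,0,0,-7])

```text
t: 19.55
tcp_pos: [0.4663, 0.039, 0.1213]
tcp_rot: [1.483, 1.57, -0.348]
force: [0.1, 0.2, -0.6]
opening: 0.682
```

apply_moves(deltas=[0,0,0,-6,0,0,0,0])

```text
t: 19.72
tcp_pos: [0.4663, 0.039, 0.1213]
tcp_rot: [1.383, 1.57, -0.346]
force: [0.0, -0.5, -0.2]
opening: 0.679
```

```bash
python3 st2.py
```

```text
t 19.7167 q6 -0.01 yaw -0.158 tcpz 0.1213 cap in tool [ 0.0383  0.007  -0.0286] T about cap 0.027 Ftool [0.2 0.1 0.4] |F| 0.5 open 59.856197442610814
```

apply_moves(deltas=[0,0.007,-0.0116,0,0.012,0,0,0,0.013,0,0,0,0.013,0,0,0,0,0,0,0])

```text
t: 20.13
tcp_pos: [0.4738, 0.0495, 0.0812]
tcp_rot: [-1.508, 1.568, 3.039]
force: [-0.1, -0.7, -0.8]
opening: 0.678
```

apply_moves(deltas=[0,0,0,0,0,0,0,0,0,0,0,0,0,0,0,0,0,0,0,0], claw=0)

```text
t: 20.55
tcp_pos: [0.4752, 0.0495, 0.0835]
tcp_rot: [1.696, 1.569, -0.037]
force: [-0.8, 0.7, 5.8]
opening: 0.443
```

```bash
python3 st2.py
```

```text
t 20.55 q6 0.019 yaw -0.162 tcpz 0.0835 cap in tool [ 0.0005 -0.0002 -0.0168] T about cap 0.049 Ftool [-5.8 -0.9 -0.6] |F| 5.9 open 39.0288038050249
```

apply_moves(deltas=[-0.0003,0,-0.002,0,0,0,-0.002,0,0,0,-0.0015,0,0,0,-0.001,0,0,0,0,0])

```text
t: 20.97
tcp_pos: [0.4756, 0.0517, 0.0836]
tcp_rot: [-0.023, 1.562, -1.753]
force: [-8.2, -30.3, 8.4]
opening: 0.446
```

```bash
python3 st2.py
```

```text
t 20.9667 q6 0.033 yaw -0.16 tcpz 0.0836 cap in tool [ 0.0005 -0.0002 -0.0145] T about cap 0.056 Ftool [-8.1 -3.2 31.3] |F| 32.5 open 39.29836020532327
```

apply_moves(deltas=[-0.0005,0,-0.002,0,0,0.001,0,-7,0,0.001,0,-7])

```text
t: 21.22
tcp_pos: [0.4785, 0.053, 0.0839]
tcp_rot: [-0.102, 1.563, -1.586]
force: [-2.6, -34.4, 0.9]
opening: 0.451
```

```bash
python3 st2.py
```

```text
t 21.2167 q6 -0.21 yaw 0.087 tcpz 0.0839 cap in tool [ 0.0008  0.0004 -0.0132] T about cap 1.042 Ftool [-0.6 -5.5 34. ] |F| 34.5 open 39.701900903810916
```

apply_moves(deltas=[0,0.001,-0.001,-5])

```text
t: 21.3
tcp_pos: [0.4796, 0.0539, 0.0839]
tcp_rot: [-0.135, 1.562, -1.531]
force: [-4.6, -41.3, 2.2]
opening: 0.452
```

```bash
python3 st2.py
```

```text
t 21.3 q6 -0.296 yaw 0.175 tcpz 0.0839 cap in tool [ 0.0008  0.0002 -0.0124] T about cap 1.336 Ftool [ -1.8 -11.7  39.9] |F| 41.6 open 39.856629012600344
```

apply_moves(deltas=[0,0.0005,-0.0005,-3])

```text
t: 21.38
tcp_pos: [0.4801, 0.0556, 0.0841]
tcp_rot: [-0.142, 1.564, -1.486]
force: [-3.6, -25.7, 4.7]
opening: 0.466
```

```bash
python3 st2.py
```

```text
t 21.3833 q6 -0.346 yaw 0.226 tcpz 0.0841 cap in tool [ 0.001   0.     -0.0108] T about cap 0.609 Ftool [-4.5 -9.3 24.3] |F| 26.4 open 41.09283431147311
```

apply_moves(deltas=[0,0,0.0005,0])

```text
t: 21.47
tcp_pos: [0.48, 0.0556, 0.0841]
tcp_rot: [-0.166, 1.565, -1.512]
force: [-3.9, -18.6, 5.3]
opening: 0.47
```

```bash
python3 st2.py; cat > pic.py <<'E'
from ang import *
import sys
n=sys.argv[1]; i=camera_info("wrist"); s=observe(); p,d=snapshot("wrist"); b=np.ascontiguousarray(p[:,:,::-1]); cv2.imwrite(f"pics/{n}.png",b)
ang(b,s["tcp_pos"],s["tcp_rot"],save=f"pics/r_{n}.png")
E
python3 pic.py w17; python3 ang2.py w14 w16 w17; python3 -c "
import cv2,numpy as np
cv2.imwrite('pics/rr2.png',np.hstack([cv2.resize(cv2.imread('pics/r_%s.png'%n),(260,260)) for n in ('w14','w16','w17')]))"
```

```text
t 21.4667 q6 -0.346 yaw 0.225 tcpz 0.0841 cap in tool [ 0.001   0.0001 -0.0108] T about cap 0.433 Ftool [-5.2 -7.9 17.3] |F| 19.7 open 41.36381934567401
w14 26016 15.79
w16 24725 23.42
w17 22500 28.16
```

View pics/rr2.png

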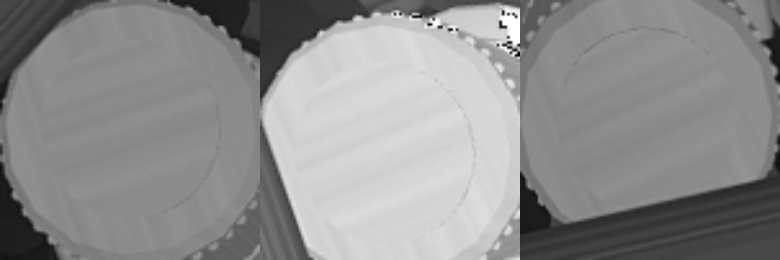

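apply_moves(deltas=[0,0,0,0,0,0,0,0,0,0,0,0], claw=0.054)

```text
t: 21.77
tcp_pos: [0.4796, 0.059, 0.0835]
tcp_rot: [2.768, 1.571, 1.42]
force: [0.8, 0.1, -0.4]
opening: 0.612
```

```bash
python3 st2.py;python3 pic.py w18; python3 ang2.py w17 w18
```

```text
t 21.7667 q6 -0.343 yaw 0.222 tcpz 0.0835 cap in tool [ 0.0005 -0.0003 -0.0073] T about cap 0.042 Ftool [0.4 0.8 0. ] |F| 0.9 open 53.899755290043046
w17 22500 28.16
w18 18500 11.93
```

View pics/w18.png

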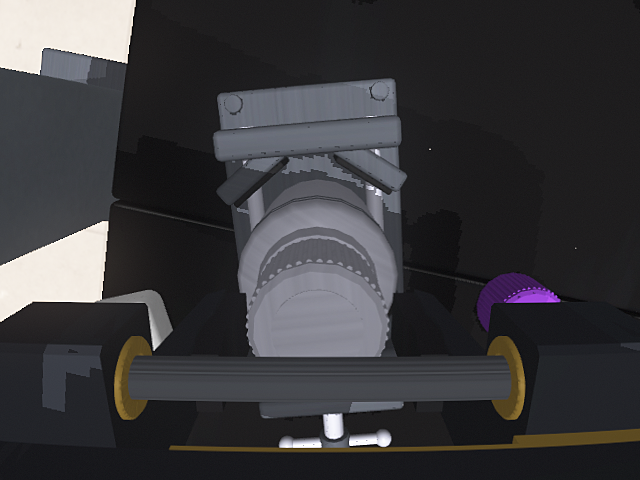

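apply_moves(deltas=[0,0,0.0117,0,0,-0.0023,-0.0001,7,0,-0.0023,-0.0001,7,0,-0.0021,-0.0001,6.4,0,0,0,0])

```text
t: 22.23
tcp_pos: [0.4754, 0.0465, 0.0835]
tcp_rot: [-1.688, 1.571, 2.887]
force: [-0.0, -0.1, 0.8]
opening: 0.612
```

```bash
python3 st2.py
```

```text
t 22.2333 q6 -0.011 yaw -0.137 tcpz 0.0835 cap in tool [ 0.0005 -0.0004 -0.0197] T about cap 0.003 Ftool [-0.8  0.   0.1] |F| 0.8 open 53.9188932147731
```

apply_moves(deltas=[0,0,0,0,0,0,0,0,0,0,0,0,0,0,0,0], claw=0)

```text
t: 22.57
tcp_pos: [0.4753, 0.0471, 0.0835]
tcp_rot: [-1.673, 1.57, 2.908]
force: [-0.6, -0.3, 1.0]
opening: 0.402
```

```bash
python3 st2.py
```

```text
t 22.5667 q6 -0.016 yaw -0.132 tcpz 0.0835 cap in tool [ 0.0005 -0.0001 -0.0192] T about cap 0.02 Ftool [-1.  -0.6  0.3] |F| 1.2 open 35.4501437492473
```

Opening 35.5 mm, so the wedge angle is about 34°. Next I'll preload toward the cap, then twist.

apply_moves(deltas=[0,0,-0.003,0,0,0,-0.003,0,0,0,-0.002,0,0,0,-0.001,0])

```text
t: 22.9
tcp_pos: [0.4756, 0.0487, 0.0836]
tcp_rot: [-0.173, 1.555, -1.873]
force: [-15.9, -57.9, 6.8]
opening: 0.402
```

```bash
python3 st2.py
```

```text
t 22.9 q6 0.005 yaw -0.129 tcpz 0.0836 cap in tool [ 0.0003 -0.0002 -0.0175] T about cap 0.043 Ftool [-5.9 -8.3 59.6] |F| 60.4 open 35.44156079646336
```

apply_moves(deltas=[-0.0003,0.0002,-0.0005,-7,0,0.0002,-0.0005,-7])

```text
t: 23.07
tcp_pos: [0.4784, 0.0479, 0.0841]
tcp_rot: [-0.035, 1.554, -1.49]
force: [6.3, -68.1, -9.4]
opening: 0.389
```

```bash
python3 st2.py
```

```text
t 23.0667 q6 -0.24 yaw 0.116 tcpz 0.0841 cap in tool [ 0.0008  0.0014 -0.0181] T about cap 1.746 Ftool [10.6 -1.6 68.2] |F| 69.1 open 34.25284788258028
```

apply_moves(deltas=[0.0003,0.0005,0,-4])

```text
t: 23.15
tcp_pos: [0.4808, 0.0466, 0.0843]
tcp_rot: [0.11, 1.551, -1.273]
force: [4.2, -69.5, -3.5]
opening: 0.363
```

```bash
python3 st2.py
```

```text
t 23.15 q6 -0.312 yaw 0.188 tcpz 0.0843 cap in tool [ 0.0009  0.0006 -0.0198] T about cap 0.97 Ftool [ 4.8 -8.9 68.9] |F| 69.7 open 31.953646877218585
```

```bash
python3 pic.py w19; python3 ang2.py w14 w19; python3 st2.py; python3 -c "
import cv2,numpy as np
cv2.imwrite('pics/rr3.png',np.hstack([cv2.resize(cv2.imread('pics/r_%s.png'%n),(260,260)) for n in ('w14','w18','w19')]))"
```

```text
w14 26016 15.79
w19 25990 28.3
t 23.2 q6 -0.314 yaw 0.19 tcpz 0.0843 cap in tool [ 0.0009  0.0006 -0.0198] T about cap 0.801 Ftool [ 7.5 -9.9 68.3] |F| 69.4 open 31.38756382641074
```

View pics/rr3.png

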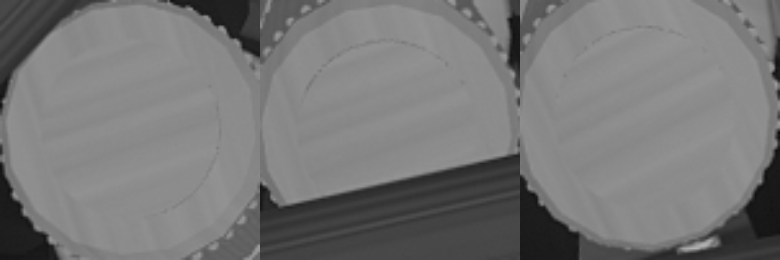

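apply_moves(deltas=[0,0,0.005,0,0,0,0.004,0,0,0,0,0,0,0,0,0], claw=0.054)

```text
t: 23.53
tcp_pos: [0.4793, 0.0483, 0.0835]
tcp_rot: [2.719, 1.57, 1.329]
force: [0.6, 0.1, -0.4]
opening: 0.612
```

```bash
python3 st2.py;python3 pic.py w20; python3 ang2.py w14 w19 w20;  python3 -c "
import cv2,numpy as np
cv2.imwrite('pics/rr4.png',np.hstack([cv2.resize(cv2.imread('pics/r_%s.png'%n),(260,260)) for n in ('w14','w19','w20')]))"
```

```text
t 23.5333 q6 -0.325 yaw 0.181 tcpz 0.0835 cap in tool [ 0.0005  0.0016 -0.0178] T about cap -0.019 Ftool [0.4 0.6 0. ] |F| 0.7 open 53.89256235267775
w14 26016 15.79
w19 25990 28.3
w20 25260 15.85
```

View pics/rr4.png

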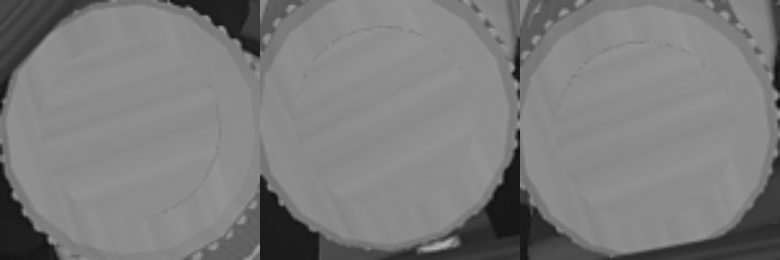

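```bash
python3 - <<'E'
import cv2,numpy as np
o=[]
for n in ('w9','w10','w11'):
    I=cv2.imread(f'pics/r_{n}.png',0); o.append(cv2.createCLAHE(4,(3,3)).apply(cv2.resize(I,(260,260))))
cv2.imwrite('pics/rr5.png',np.hstack(o))
E
cat > ang3.py <<'E'
# angle in a given box of the 260 px rectified picture
import cv2,numpy as np
def a3(n,x0,y0,x1,y1):
    I=cv2.resize(cv2.imread(f'pics/r_{n}.png',0),(260,260),interpolation=cv2.INTER_AREA).astype(np.float32)[y0:y1,x0:x1]
    Y,X=np.mgrid[:I.shape[0],:I.shape[1]]; A=np.c_[X.ravel(),Y.ravel(),np.ones(X.size)]; I=I-(A@np.linalg.lstsq(A,I.ravel(),rcond=None)[0]).reshape(I.shape)
    best=None
    for th in np.arange(-10,60,.5):
        # variance of the means taken along lines at angle th (up-right)
        t=np.radians(th); s=(X*np.sin(t)+Y*np.cos(t)).round().astype(int); s-=s.min()
        m=np.bincount(s.ravel(),I.ravel())/np.maximum(1,np.bincount(s.ravel())); w=np.bincount(s.ravel())
        v=(w*m*m).sum()
        if best is None or v>best[0]: best=(v,th)
    return best[1],round(best[0]/(I*I).sum(),3)
E
echo
```

```text
(no output)
```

View pics/rr5.png

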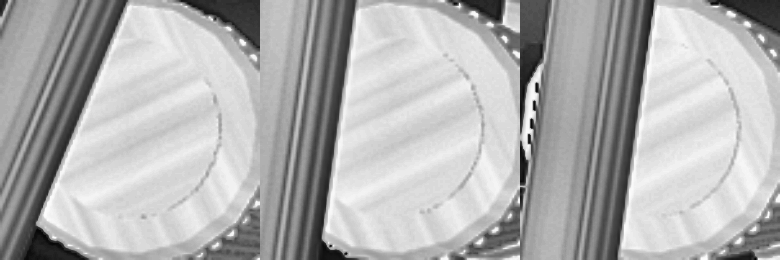

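```bash
python3 - <<'E'
from ang3 import a3
print('w8',a3('w8',110,70,190,170))
print('w9',a3('w9',110,60,190,190)); print('w10',a3('w10',85,60,190,190)); print('w11',a3('w11',125,70,200,190))
for n in ('w14','w15','w16','w17','w18','w19','w20'): print(n,a3(n,70,70,180,150))
E
```

```text
w8 (np.float64(45.5), np.float64(0.93))
w9 (np.float64(25.5), np.float64(0.927))
w10 (np.float64(59.5), np.float64(0.638))
w11 (np.float64(27.0), np.float64(0.587))
w14 (np.float64(18.0), np.float64(0.885))
w15 (np.float64(21.5), np.float64(0.895))
w16 (np.float64(23.0), np.float64(0.805))
w17 (np.float64(25.0), np.float64(0.913))
w18 (np.float64(19.0), np.float64(0.886))
w19 (np.float64(26.5), np.float64(0.913))
w20 (np.float64(19.5), np.float64(0.886))
```

apply_moves(deltas=[-0.015,0,0,0,-0.015,0,0,0,0,0,0,7,0,0,0,7,0,0,0,7])

```text
t: 24.0
tcp_pos: [0.4793, 0.0489, 0.1137]
tcp_rot: [2.05, 1.57, 0.289]
force: [0.2, -0.4, -0.8]
opening: 0.611
```

```bash
python3 st.py
```

```text
t 24.0 q [-0.142  0.326  1.76   0.     1.055  0.048] tcp [0.4793 0.0489 0.1137] yaw(y) -0.19 y [ 0.982 -0.189] z [-0.189 -0.982]
F [ 0.24 -0.41 -0.82] Ftool [0.82 0.31 0.36] Ttool [-0.02  -0.051  0.095] Tw [-0.069 -0.084  0.02 ] open 53.79840178025559
```

apply_moves(deltas=[0,0,0,0])

```text
t: 24.08
tcp_pos: [0.4792, 0.0488, 0.1136]
tcp_rot: [2.557, 1.571, 0.797]
force: [-0.5, -1.0, -0.2]
opening: 0.614
```

```bash
python3 st.py
```

```text
t 24.0833 q [-0.142  0.327  1.76   0.     1.055  0.046] tcp [0.4792 0.0488 0.1136] yaw(y) -0.189 y [ 0.982 -0.188] z [-0.188 -0.982]
F [-0.46 -1.04 -0.15] Ftool [ 0.15 -0.26  1.11] Ttool [0.082 0.007 0.082] Tw [-0.009 -0.082 -0.082] open 54.130761608033936
```

```bash
python3 - <<'E'
import numpy as np
for mu in (.7,.75,.8):
  for x in (.008,.011,.014,.018):
    best=None
    for a in np.radians(np.arange(0,60,1)):
        s,c=np.sin(a),np.cos(a)
        for D in np.arange(-60,200,2.):
            S=(60+mu*s*D)/c
            if abs(D)>S: continue
            y=-c*D+mu*s*S; z=-s*S-mu*c*D; F=np.hypot(y,z)
            if F>105: continue
            M=mu*.022*S-x*F
            if best is None or M>best[0]: best=(M,np.degrees(a),D,S,y,z,mu*.022*S)
    print(mu,x,"plain",round(mu*.022*60,3),np.round(best,2))
E
```

```text
0.7 0.008 plain 0.924 [ 0.92  0.    0.   60.    0.   -0.    0.92]
0.7 0.011 plain 0.924 [ 0.92  0.    0.   60.    0.   -0.    0.92]
0.7 0.014 plain 0.924 [ 0.92  0.    0.   60.    0.   -0.    0.92]
0.7 0.018 plain 0.924 [ 0.92  0.    0.   60.    0.   -0.    0.92]
0.75 0.008 plain 0.99 [   1.03   42.     48.    113.15   21.11 -102.47    1.87]
0.75 0.011 plain 0.99 [ 0.99  0.    0.   60.    0.   -0.    0.99]
0.75 0.014 plain 0.99 [ 0.99  0.    0.   60.    0.   -0.    0.99]
0.75 0.018 plain 0.99 [ 0.99  0.    0.   60.    0.   -0.    0.99]
0.8 0.008 plain 1.056 [   1.13   40.     50.    111.89   19.23 -102.56    1.97]
0.8 0.011 plain 1.056 [ 1.06  0.    0.   60.    0.   -0.    1.06]
0.8 0.014 plain 1.056 [ 1.06  0.    0.   60.    0.   -0.    1.06]
0.8 0.018 plain 1.056 [ 1.06  0.    0.   60.    0.   -0.    1.06]
```

apply_moves(deltas=[-0.01,0,0,7,0,0,0,7,0,0,0,7,0,0,0,7,0,0,0,7])

```text
t: 24.5
tcp_pos: [0.4792, 0.0487, 0.1235]
tcp_rot: [-2.364, 1.571, 1.552]
force: [0.7, -0.0, -0.5]
opening: 0.613
```

apply_moves(deltas=[0,0,0,7,0,0,0,7,0,0,0,7,0,0,0,7,0,0,0,7])

```text
t: 24.92
tcp_pos: [0.4792, 0.0487, 0.1234]
tcp_rot: [-0.967, 1.571, 2.337]
force: [-0.9, 0.5, 0.7]
opening: 0.614
```

apply_moves(deltas=[0,0,0,7,0,0,0,7,0,0,0,7,0,0,0,7,0,0,0,7])

```text
t: 25.33
tcp_pos: [0.4792, 0.0487, 0.1235]
tcp_rot: [-0.558, 1.571, 2.135]
force: [0.0, 0.3, -0.5]
opening: 0.61
```

apply_moves(deltas=[0,0,0,7,0,0,0,7,0,0,0,0])

```text
t: 25.58
tcp_pos: [0.4792, 0.0486, 0.1235]
tcp_rot: [0.054, 1.571, 2.504]
force: [0.5, -0.2, -0.4]
opening: 0.613
```

```bash
python3 st2.py
```

```text
t 25.5833 q6 2.12 yaw -2.263 tcpz 0.1235 cap in tool [ 0.0405 -0.0125  0.0123] T about cap 0.004 Ftool [ 0.4 -0.1 -0.5] |F| 0.7 open 53.98152642934042
```

apply_moves(deltas=[0,-0.0125,0,0,0.012,0,0,0,0.014,0,0,0,0.014,0,0,0,0,0,0,0])

```text
t: 26.0
tcp_pos: [0.4859, 0.0582, 0.0814]
tcp_rot: [0.543, 1.567, 3.0]
force: [-0.6, 0.0, -0.2]
opening: 0.617
```

apply_moves(deltas=[0,0,0,0,0,0,0,0,0,0,0,0,0,0,0,0], claw=0)

```text
t: 26.33
tcp_pos: [0.4876, 0.0578, 0.0843]
tcp_rot: [-2.532, 1.569, -0.081]
force: [-0.7, -0.1, 2.0]
opening: 0.462
```

```bash
python3 st2.py
```

```text
t 26.3333 q6 2.14 yaw -2.261 tcpz 0.0843 cap in tool [ 0.0013 -0.0001  0.013 ] T about cap -0.022 Ftool [-2.1  0.5  0.5] |F| 2.2 open 40.667395543833095
```

apply_moves(deltas=[0,0,0.006,0,0,0,0.005,0,0,0,0.003,0,0,0,0.002,0])

```text
t: 26.67
tcp_pos: [0.484, 0.0609, 0.086]
tcp_rot: [-2.973, 1.544, -0.522]
force: [36.0, -43.5, -16.9]
opening: 0.476
```

```bash
python3 st2.py
```

```text
t 26.6667 q6 2.159 yaw -2.261 tcpz 0.086 cap in tool [0.0028 0.     0.0082] T about cap -0.122 Ftool [ 18.3  10.7 -55. ] |F| 59.0 open 41.96264733282701
```

apply_moves(deltas=[0,0,0,-7,0,0,0,-7])

```text
t: 26.83
tcp_pos: [0.4812, 0.0643, 0.0861]
tcp_rot: [-3.042, 1.554, -0.344]
force: [17.4, -13.0, 1.9]
opening: 0.484
```

```bash
python3 st2.py
```

```text
t 26.8333 q6 1.91 yaw -2.014 tcpz 0.0861 cap in tool [ 0.003  -0.0001  0.004 ] T about cap 0.477 Ftool [ -1.6   4.3 -21.3] |F| 21.8 open 42.64341035952622
```

apply_moves(deltas=[0,0.0005,-0.003,0,0,-0.0005,0,-7.1,0,-0.0005,0,-7.1,0,-0.0005,0,-7.1])

```text
t: 27.17
tcp_pos: [0.4781, 0.0665, 0.0848]
tcp_rot: [1.928, 1.569, -1.285]
force: [-7.7, -10.9, 10.0]
opening: 0.486
```

```bash
python3 st2.py
```

```text
t 27.1667 q6 1.539 yaw -1.642 tcpz 0.0848 cap in tool [0.0018 0.0005 0.0003] T about cap 0.92 Ftool [-10.   11.5   6.9] |F| 16.7 open 42.80118653995727
```

apply_moves(deltas=[-0.0009,0.0015,0.001,0,0,0,0,-7.1,0,0,0,-7.1])

```text
t: 27.42
tcp_pos: [0.4771, 0.0663, 0.0858]
tcp_rot: [2.928, 1.569, -0.037]
force: [-1.9, -0.6, 15.5]
opening: 0.491
```

```bash
python3 st2.py
```

```text
t 27.4167 q6 1.288 yaw -1.394 tcpz 0.0858 cap in tool [ 0.0028  0.0003 -0.0005] T about cap -0.007 Ftool [-15.5   0.3   1.9] |F| 15.6 open 43.22884927974858
```

It broke loose: the torque fell to about 0. The axial load is 15 N, so I'll relieve that before turning further.

apply_moves(deltas=[-0.0009,0,0,0])

```text
t: 27.5
tcp_pos: [0.4776, 0.0662, 0.0866]
tcp_rot: [2.888, 1.568, -0.076]
force: [0.3, 0.1, 3.2]
opening: 0.485
```

```bash
python3 st2.py; python3 pic.py w21;python3 -c "
from ang3 import a3
for n in ('w20','w21'): print(n,a3(n,70,70,180,150))"; python3 ang2.py w20 w21
```

```text
t 27.5 q6 1.287 yaw -1.393 tcpz 0.0866 cap in tool [ 0.0036  0.0001 -0.    ] T about cap -0.016 Ftool [-3.2 -0.  -0.4] |F| 3.2 open 42.741068755619445
w20 (np.float64(19.5), np.float64(0.886))
w21 (np.float64(59.5), np.float64(0.113))
w20 25260 15.85
w21 13082 92.0
```

View pics/r_w21.png

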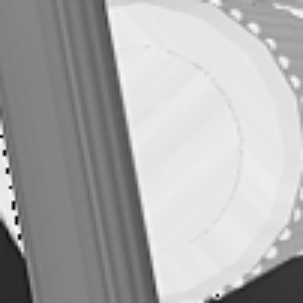

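apply_moves(deltas=[-0.0004,0,0,0,0,0,0,-5,-0.0002,0,0,-5])

```text
t: 27.8
tcp_pos: [0.4773, 0.0663, 0.0867]
tcp_rot: [2.776, 1.569, -0.017]
force: [1.4, 0.8, 2.0]
opening: 0.482
```

```bash
python3 st2.py
```

```text
t 27.8 q6 1.115 yaw -1.221 tcpz 0.0867 cap in tool [ 0.0037  0.0003 -0.0003] T about cap -0.087 Ftool [-2.  -0.2 -1.6] |F| 2.6 open 42.43446463421822
```

apply_moves(deltas=[-0.0002,0,0,-6,-0.0002,0,0,-6,-0.0002,0,0,-6])

```text
t: 28.05
tcp_pos: [0.4769, 0.0664, 0.0866]
tcp_rot: [2.822, 1.57, 0.345]
force: [2.1, 1.5, -1.7]
opening: 0.485
```

```bash
python3 st2.py
```

```text
t 28.05 q6 0.8 yaw -0.906 tcpz 0.0866 cap in tool [ 0.0036  0.0007 -0.0004] T about cap -0.001 Ftool [ 1.7  0.2 -2.6] |F| 3.1 open 42.74435575292104
```

apply_moves(deltas=[0,0,0,-6,-0.0001,0,0,-6,-0.0001,0,0,-6])

```text
t: 28.3
tcp_pos: [0.4772, 0.0663, 0.0873]
tcp_rot: [2.22, 1.569, 0.058]
force: [-0.2, 0.0, 2.7]
opening: 0.484
```

```bash
python3 st2.py; python3 pic.py w22
```

```text
t 28.3 q6 0.486 yaw -0.592 tcpz 0.0873 cap in tool [ 0.0043  0.0005 -0.0001] T about cap 0.044 Ftool [-2.7 -0.1  0.1] |F| 2.7 open 42.637069801141095
```

View pics/w22.png

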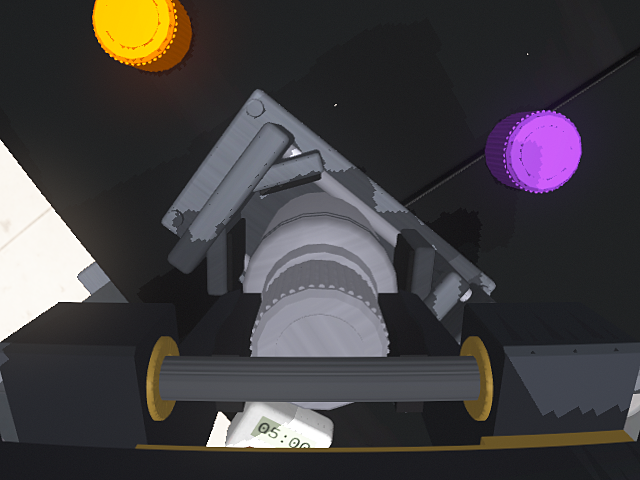

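apply_moves(deltas=[-0.0003,0,0,-6,-0.0002,0,0,-6,-0.0002,0,0,-6])

```text
t: 28.6
tcp_pos: [0.4773, 0.0663, 0.0881]
tcp_rot: [1.882, 1.569, 0.031]
force: [0.2, 0.7, 5.0]
opening: 0.486
```

```bash
python3 st2.py
```

```text
t 28.6 q6 0.174 yaw -0.28 tcpz 0.0881 cap in tool [0.0051 0.0005 0.0001] T about cap 0.12 Ftool [-5.  -0.  -0.7] |F| 5.1 open 42.854106915330576
```

apply_moves(deltas=[-0.0002,0,0,-6,-0.0002,0,0,-6,-0.0002,0,0,-6])

```text
t: 28.85
tcp_pos: [0.4774, 0.0664, 0.089]
tcp_rot: [1.604, 1.569, 0.067]
force: [-0.1, 0.4, 7.3]
opening: 0.486
```

```bash
python3 st2.py
```

```text
t 28.85 q6 -0.14 yaw 0.034 tcpz 0.089 cap in tool [0.006  0.0003 0.0003] T about cap 0.117 Ftool [-7.3 -0.  -0.4] |F| 7.3 open 42.81554842770892
```

apply_moves(deltas=[-0.0005,0,0,-6,-0.0004,0,0,-6,-0.0004,0,0,-6])

```text
t: 29.1
tcp_pos: [0.4771, 0.0663, 0.0899]
tcp_rot: [1.319, 1.569, 0.096]
force: [-1.0, 0.3, 3.2]
opening: 0.489
```

```bash
python3 st2.py
```

```text
t 29.1 q6 -0.454 yaw 0.348 tcpz 0.0899 cap in tool [0.0069 0.0004 0.0004] T about cap 0.063 Ftool [-3.2 -0.8 -0.6] |F| 3.4 open 43.06678000238773
```

apply_moves(deltas=[-0.0003,0,0,-6,-0.0003,0,0,-6,-0.0003,0,0,-6])

```text
t: 29.35
tcp_pos: [0.4771, 0.0663, 0.0908]
tcp_rot: [1.004, 1.57, 0.095]
force: [-0.8, 0.1, 5.1]
opening: 0.484
```

```bash
python3 st2.py
```

```text
t 29.35 q6 -0.768 yaw 0.662 tcpz 0.0908 cap in tool [0.0078 0.0003 0.0005] T about cap 0.083 Ftool [-5.1 -0.6 -0.5] |F| 5.1 open 42.633364403031976
```

apply_moves(deltas=[-0.0004,0,0,-6,-0.0003,0,0,-6,-0.0003,0,0,-6])

```text
t: 29.6
tcp_pos: [0.477, 0.0663, 0.0918]
tcp_rot: [0.663, 1.57, 0.069]
force: [-1.3, 0.4, 3.8]
opening: 0.485
```

```bash
python3 st2.py
```

```text
t 29.6 q6 -1.083 yaw 0.977 tcpz 0.0918 cap in tool [0.0088 0.0002 0.0007] T about cap 0.084 Ftool [-3.8 -0.4 -1.3] |F| 4.0 open 42.69399543712103
```

apply_moves(deltas=[-0.0004,0,0,-6,-0.0003,0,0,-6,-0.0003,0,0,-6])

```text
t: 29.85
tcp_pos: [0.4769, 0.0663, 0.0927]
tcp_rot: [0.254, 1.57, -0.026]
force: [-1.3, 0.0, 3.0]
opening: 0.485
```

```bash
python3 st2.py
```

```text
t 29.85 q6 -1.397 yaw 1.291 tcpz 0.0927 cap in tool [0.0097 0.0001 0.0008] T about cap 0.064 Ftool [-3.  -0.3 -1.3] |F| 3.3 open 42.72950190257668
```

apply_moves(deltas=[-0.0003,0,0,-6,-0.0002,0,0,-6,-0.0001,0,0,-6])

```text
t: 30.1
tcp_pos: [0.477, 0.0662, 0.0935]
tcp_rot: [-0.131, 1.57, -0.097]
force: [-1.6, -1.6, 6.7]
opening: 0.487
```

```bash
python3 st2.py
```

```text
t 30.1 q6 -1.711 yaw 1.605 tcpz 0.0935 cap in tool [ 0.0105 -0.0002  0.0007] T about cap 0.096 Ftool [-6.7 -1.5 -1.7] |F| 7.1 open 42.90676284720363
```

apply_moves(deltas=[-0.0005,0,0,-6,-0.0003,0,0,-6])

```text
t: 30.27
tcp_pos: [0.4769, 0.0662, 0.0941]
tcp_rot: [-0.373, 1.57, -0.129]
force: [-1.3, -1.0, 4.6]
opening: 0.488
```

```bash
python3 st2.py
```

```text
t 30.2667 q6 -1.92 yaw 1.814 tcpz 0.0941 cap in tool [ 0.0111 -0.0003  0.0007] T about cap 0.031 Ftool [-4.6 -0.7 -1.5] |F| 4.8 open 43.03215418561005
```

apply_moves(deltas=[-0.0003,0,0,-6,-0.0003,0,0,-6])

```text
t: 30.43
tcp_pos: [0.477, 0.0662, 0.0947]
tcp_rot: [-0.587, 1.57, -0.134]
force: [-0.7, 0.1, 4.0]
opening: 0.484
```

```bash
python3 st2.py
```

```text
t 30.4333 q6 -2.13 yaw 2.024 tcpz 0.0947 cap in tool [ 0.0117 -0.0004  0.0006] T about cap 0.0 Ftool [-4.   0.4 -0.5] |F| 4.1 open 42.66269843935657
```

apply_moves(deltas=[-0.0005,0,0,0,-0.0005,0,0,0])

```text
t: 30.6
tcp_pos: [0.4765, 0.0663, 0.095]
tcp_rot: [2.456, 1.57, 2.902]
force: [1.3, 0.3, -2.0]
opening: 0.488
```

apply_moves(deltas=[-0.0005,0,0,0,-0.0005,0,0,0])

```text
t: 30.77
tcp_pos: [0.4764, 0.0663, 0.0959]
tcp_rot: [2.546, 1.57, 2.995]
force: [0.5, 0.4, -3.2]
opening: 0.486
```

apply_moves(deltas=[-0.0005,0,0,0,-0.0005,0,0,0])

```text
t: 30.93
tcp_pos: [0.4766, 0.0662, 0.0971]
tcp_rot: [2.581, 1.57, 3.031]
force: [-0.9, 0.6, -2.1]
opening: 0.483
```

apply_moves(deltas=[-0.0005,0,0,0,-0.0005,0,0,0])

```text
t: 31.1
tcp_pos: [0.4767, 0.0662, 0.0982]
tcp_rot: [2.538, 1.571, 2.989]
force: [-0.2, 0.5, -2.6]
opening: 0.48
```

apply_moves(deltas=[-0.0005,0,0,0,-0.0005,0,0,0])

```text
t: 31.27
tcp_pos: [0.4768, 0.0662, 0.0993]
tcp_rot: [0.219, 1.571, 0.67]
force: [-1.3, 0.8, -3.3]
opening: 0.483
```

apply_moves(deltas=[-0.001,0,0,0,-0.002,0,0,0,-0.002,0,0,0,-0.002,0,0,0])

```text
t: 31.6
tcp_pos: [0.4769, 0.0662, 0.1065]
tcp_rot: [-0.483, 1.571, -0.032]
force: [0.4, 0.5, -3.9]
opening: 0.484
```

apply_moves(deltas=[-0.003,0,0,0,-0.004,0,0,0,-0.005,0,0,0,-0.006,0,0,0,-0.006,0,0,0])

```text
t: 32.02
tcp_pos: [0.4769, 0.0662, 0.1309]
tcp_rot: [-0.565, 1.571, -0.113]
force: [0.4, -0.2, -2.9]
opening: 0.486
```

```bash
python3 st2.py; python3 - <<'E'
from h import *
p,d=snapshot('side'); cv2.imwrite('pics/s23.png',cv2.resize(p[180:340,240:420,::-1],None,fx=3.5,fy=3.5,interpolation=cv2.INTER_CUBIC)); cv2.imwrite('pics/s23f.png',p[:,:,::-1])
E
```

```text
t 32.0167 q6 -2.128 yaw 2.022 tcpz 0.1309 cap in tool [ 0.0479 -0.0005  0.0007] T about cap -0.026 Ftool [ 2.9 -0.4  0.3] |F| 2.9 open 42.775102129822194
```

View pics/s23.png

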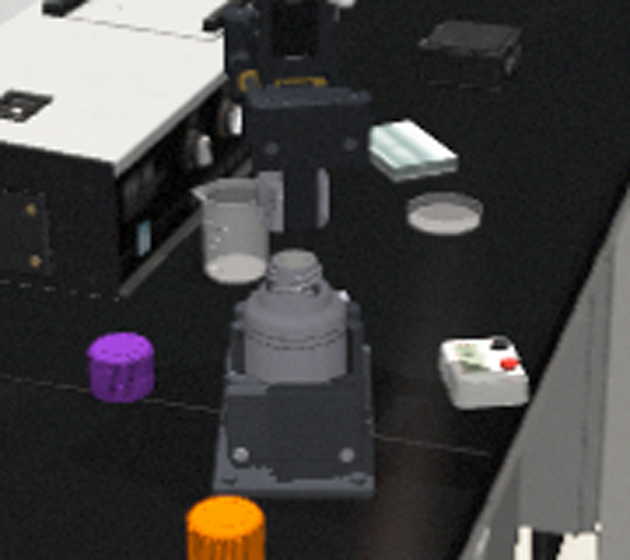

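apply_moves(deltas=[-0.005,0,0,7,-0.005,0,0,7,0,0,0,7,0,0,0,7,0,0,0,7])

```text
t: 32.48
tcp_pos: [0.4768, 0.0662, 0.1405]
tcp_rot: [0.039, 1.57, -0.127]
force: [0.6, -0.1, -3.5]
opening: 0.489
```

apply_moves(deltas=[0,0,0,7,0,-0.012,0.003,0,0,-0.024,0.006,0,0,-0.026,0.007,0,0,-0.026,0.007,0])

```text
t: 32.9
tcp_pos: [0.4743, -0.0256, 0.1405]
tcp_rot: [-0.064, 1.57, -0.345]
force: [-0.1, 1.3, -2.5]
opening: 0.484
```

apply_moves(deltas=[0,-0.026,0.007,0,0,-0.026,0.007,0,0,-0.026,0.007,0,0,-0.026,0.007,0,0,-0.026,0.007,0])

```text
t: 33.32
tcp_pos: [0.4717, -0.1607, 0.1405]
tcp_rot: [-0.261, 1.57, -0.543]
force: [-0.6, 0.5, -3.0]
opening: 0.485
```

apply_moves(deltas=[0,-0.02,0.005,0,0,-0.01,0.002,0,0,0,0,0])

```text
t: 33.57
tcp_pos: [0.4701, -0.1916, 0.1402]
tcp_rot: [-0.921, 1.571, -1.205]
force: [-0.2, 0.9, -3.1]
opening: 0.483
```

```bash
python3 st.py; python3 - <<'E'
from h import *
p,d=snapshot('side'); cv2.imwrite('pics/s24.png',p[:,:,::-1])
p,d=snapshot('top'); cv2.imwrite('pics/t24.png',p[:,:,::-1])
E
```

```text
t 33.5667 q [-0.618  0.346  1.654 -0.     1.142 -1.905] tcp [ 0.4701 -0.1916  0.1402] yaw(y) 1.287 y [0.28 0.96] z [ 0.96 -0.28]
F [-0.22  0.93 -3.12] Ftool [ 3.12  0.83 -0.47] Ttool [-0.006 -0.106  0.085] Tw [ 0.052 -0.126  0.006] open 42.509296552379446
```

View pics/s24.png

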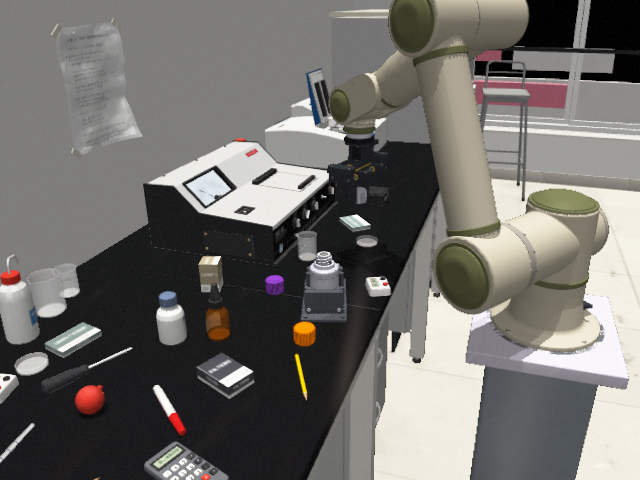

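View pics/t24.png

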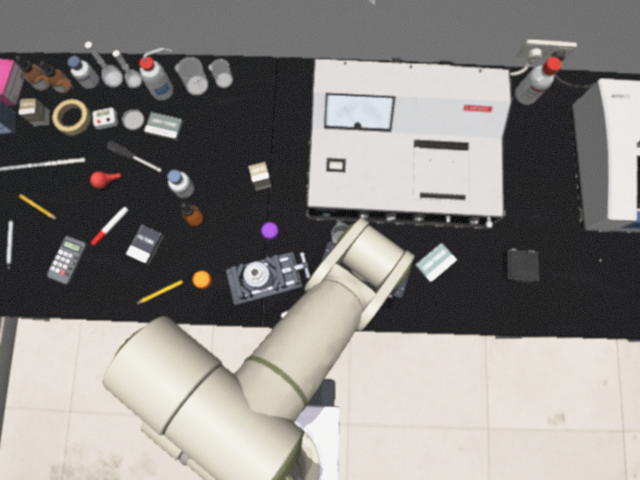

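apply_moves(deltas=[0.03,0,0,0,0.035,0,0,0,0.035,0,0,0,0.03,0,0,0,0.015,0,0,0])

```text
t: 34.08
tcp_pos: [0.469, -0.1875, -0.0078]
tcp_rot: [2.768, 1.566, 2.488]
force: [0.5, 0.3, -3.4]
opening: 0.484
```

apply_moves(deltas=[0.005,0,0,0,0.003,0,0,0,0.002,0,0,0])

```text
t: 34.33
tcp_pos: [0.471, -0.1897, -0.014]
tcp_rot: [-0.284, 1.569, -0.565]
force: [-0.2, -0.5, -2.6]
opening: 0.485
```

```bash
python3 st.py; python3 - <<'E'
from h import *
i=camera_info("wrist"); p,d=snapshot('wrist'); cv2.imwrite('pics/w25.png',p[:,:,::-1])
for q in [(320,320),(320,335),(300,320)]: print(atdepth(i,[q],[d[q[1],q[0]]]).round(4))
E
```

```text
t 34.3333 q [-0.614  0.581  1.777  0.     0.783 -1.904] tcp [ 0.471  -0.1897 -0.014 ] yaw(y) 1.29 y [0.277 0.961] z [ 0.961 -0.277]
F [-0.21 -0.48 -2.6 ] Ftool [ 2.6  -0.52 -0.07] Ttool [-0.059 -0.147  0.063] Tw [ 0.02  -0.158  0.059] open 42.72604065211796
[[ 0.4597 -0.1864  0.0392]]
[[ 0.4646 -0.1878  0.039 ]]
[[ 0.4581 -0.1922  0.039 ]]
```

View pics/w25.png

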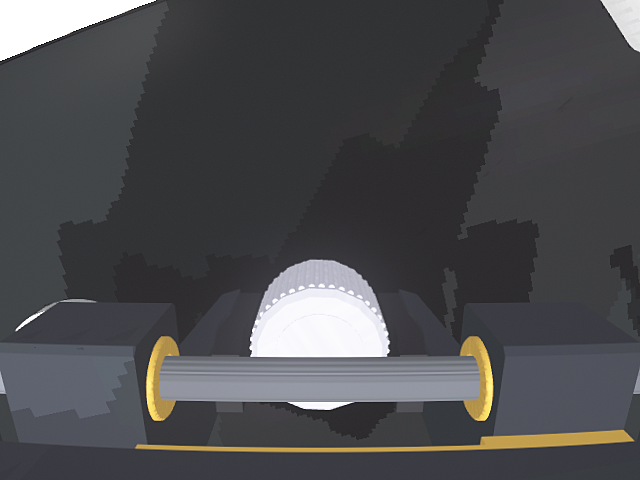

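apply_moves(deltas=[0.003,0,0,0,0.002,0,0,0,0.001,0,0,0,0.001,0,0,0])

```text
t: 34.72
tcp_pos: [0.4705, -0.1902, -0.0213]
tcp_rot: [-0.258, 1.57, -0.54]
force: [-5.5, 3.2, 16.8]
opening: 0.486
```

apply_moves(deltas=[0.0004,0,0,0,0,0,0,0])

```text
t: 34.88
tcp_pos: [0.4705, -0.1902, -0.0212]
tcp_rot: [-0.3, 1.57, -0.582]
force: [-3.8, 2.1, 6.3]
opening: 0.486
```

apply_moves(deltas=[0,0,0,0,0,0,0,0,0,0,0,0,-0.005,0,0,0,-0.0049,0,0,0], claw=0.054)

```text
t: 35.3
tcp_pos: [0.4702, -0.1901, -0.012]
tcp_rot: [2.754, 1.57, 2.472]
force: [-0.3, 0.0, -0.9]
opening: 0.615
```

```bash
python3 st.py
```

```text
t 35.3 q [-0.615  0.577  1.776  0.     0.789 -1.904] tcp [ 0.4702 -0.1901 -0.012 ] yaw(y) 1.289 y [0.278 0.961] z [ 0.961 -0.278]
F [-0.34  0.   -0.92] Ftool [ 0.92 -0.09 -0.33] Ttool [-0.003 -0.144  0.08 ] Tw [ 0.037 -0.161  0.003] open 54.149872326126975
```

apply_moves(deltas=[0,0,0,0,0,0,0,0,0,0,0,0,0,0,0,0,0,0,0,0], claw=0)

```text
t: 35.72
tcp_pos: [0.4706, -0.1903, -0.0118]
tcp_rot: [-0.298, 1.57, -0.58]
force: [-0.9, 0.9, 6.6]
opening: 0.492
```

```bash
python3 st.py
```

```text
t 35.7167 q [-0.615  0.576  1.776  0.     0.788 -1.905] tcp [ 0.4706 -0.1903 -0.0118] yaw(y) 1.289 y [0.278 0.961] z [ 0.961 -0.278]
F [-0.88  0.86  6.63] Ftool [-6.63  0.58 -1.08] Ttool [0.021 0.035 0.134] Tw [ 0.138 -0.004 -0.021] open 43.32880814667644
```

apply_moves(deltas=[-0.01,0,0,0,-0.02,0,0,0,-0.03,-0.02,0.02,0,-0.03,-0.03,0.03,0,0,0,0,0])

```text
t: 36.13
tcp_pos: [0.5042, -0.2504, 0.0773]
tcp_rot: [-0.44, 1.558, -0.723]
force: [0.4, -0.6, -2.2]
opening: 0.494
```

apply_moves(deltas=[0,0,0,0])

```text
t: 36.22
tcp_pos: [0.5008, -0.2458, 0.0728]
tcp_rot: [-0.378, 1.569, -0.661]
force: [-0.7, 0.5, -3.6]
opening: 0.492
```

```bash
python3 st.py; cat > dish.py <<'E'
from h import *
import sys,pickle
from scipy.spatial.transform import Rotation as Ro
s=observe(); i=camera_info("wrist"); p,d=snapshot('wrist'); n=sys.argv[1]
cv2.imwrite(f'pics/{n}.png',p[:,:,::-1]); np.save(f'pics/{n}d.npy',d); pickle.dump((s,i),open(f'pics/{n}.pkl','wb'))
E
python3 dish.py w26
```

```text
t 36.2167 q [-0.666  0.529  1.57   0.     1.04  -1.954] tcp [ 0.5008 -0.2458  0.0728] yaw(y) 1.288 y [0.279 0.96 ] z [ 0.96  -0.279]
F [-0.71  0.46 -3.55] Ftool [ 3.55  0.24 -0.82] Ttool [ 0.042 -0.113  0.106] Tw [ 0.07  -0.139 -0.041] open 43.32787468848623
```

View pics/w26.png

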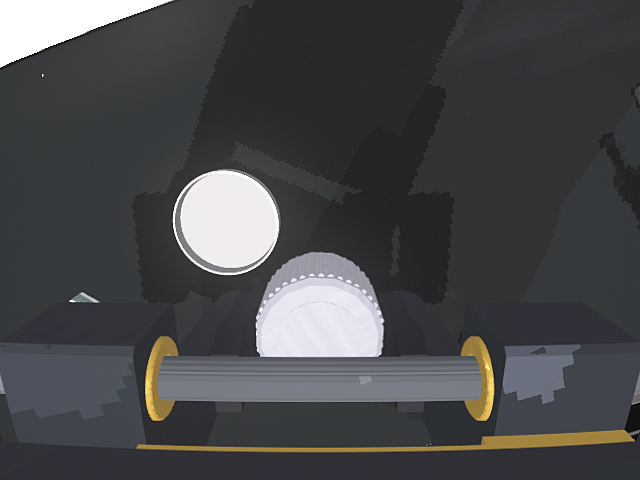

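The dish floor shows as a bright disc at about (229,220), with the cap in hand at (320,320). I'll fit both.

```bash
python3 - <<'E'
from h import *
import pickle
from scipy.spatial.transform import Rotation as Ro
s,i=pickle.load(open('pics/w26.pkl','rb')); g=cv2.imread('pics/w26.png',0); d=np.load('pics/w26d.npy')
R=Ro.from_euler('xyz',s["tcp_rot"]).as_matrix()
m=(g>200).astype(np.uint8); m[:,300:]=0; m[:150]=0; m[290:]=0
for name,mm in(("bright",m),):
    c=max(cv2.findContours(mm,0,1)[0],key=cv2.contourArea); h=cv2.convexHull(c).reshape(-1,2)
    for z in (0,.002,.012):
        Q=plane(i,h,z); (x,y),r=cv2.minEnclosingCircle((Q[:,:2]*1000).astype(np.float32)); print(z,x,y,r)
m2=cv2.erode(m,np.ones((5,5)))
m3=cv2.dilate(m2,np.ones((5,5)));c=max(cv2.findContours(m3,0,1)[0],key=cv2.contourArea); Q=plane(i,c.reshape(-1,2),.002); (x,y),r=cv2.minEnclosingCircle((Q[:,:2]*1000).astype(np.float32)); print("floor",x,y,r)
print("tool",R.T@(np.array([x/1e3,y/1e3,.002])-s["tcp_pos"]), s["tcp_pos"])
# cap top
u,v=np.meshgrid(np.arange(640),np.arange(480)); P=atdepth(i,np.c_[u.ravel(),v.ravel()],d.ravel()).reshape(480,640,3)
t=(u>250)&(u<390)&(v>240)&(v<356); print("captop z",np.percentile(P[t][:,2],[50,80,90]))
zt=s["tcp_pos"][2]+.0118+.032
mm=t&(abs(P[...,2]-zt)<.004); c=max(cv2.findContours(mm.astype(np.uint8),0,1)[0],key=cv2.contourArea); Q=plane(i,cv2.convexHull(c).reshape(-1,2),zt)
q=(Q[:,:2]*1000); keep=cv2.convexHull(c).reshape(-1,2)[:,1]<350; q=q[keep]; A=np.c_[2*q,np.ones(len(q))]; sol=np.linalg.lstsq(A,(q**2).sum(1),rcond=None)[0]; print("cap",sol[:2],np.sqrt(sol[2]+(sol[:2]**2).sum()),"tool",R.T@(np.r_[sol[:2]/1e3,zt]-s["tcp_pos"]))
E
```

```text
0 471.70635986328125 -294.8616943359375 31.34600257873535
0.002 471.4204406738281 -294.3065185546875 31.088685989379883
0.012 469.99072265625 -291.5305480957031 29.801918029785156
floor 469.5505065917969 -291.01544189453125 29.397659301757812
tool [ 0.07079327 -0.05208712 -0.01755688] [ 0.50083201 -0.24580829  0.07278687]
captop z [0.11475014 0.11620808 0.11661466]
cap [ 504.0531267  -246.51934561] 26.38644638115405 tool [-0.04379352  0.00018191  0.00337876]
```

apply_moves(deltas=[0,-0.013,-0.004,0,0,-0.0195,-0.006,0,0,-0.0195,-0.006,0,0,0,0,0,0,0,0,0])

```text
t: 36.68
tcp_pos: [0.4692, -0.29, 0.0709]
tcp_rot: [2.626, 1.568, 2.343]
force: [0.5, 0.9, -3.0]
opening: 0.492
```

```bash
python3 st.py; python3 dish.py w27
```

```text
t 36.6833 q [-0.766  0.522  1.588  0.     1.034 -2.054] tcp [ 0.4692 -0.29    0.0709] yaw(y) 1.288 y [0.279 0.96 ] z [ 0.96  -0.279]
F [ 0.48  0.87 -2.98] Ftool [2.98 0.96 0.22] Ttool [ 0.011 -0.171  0.128] Tw [ 0.075 -0.2   -0.012] open 43.38022853927924
```

View pics/w27.png

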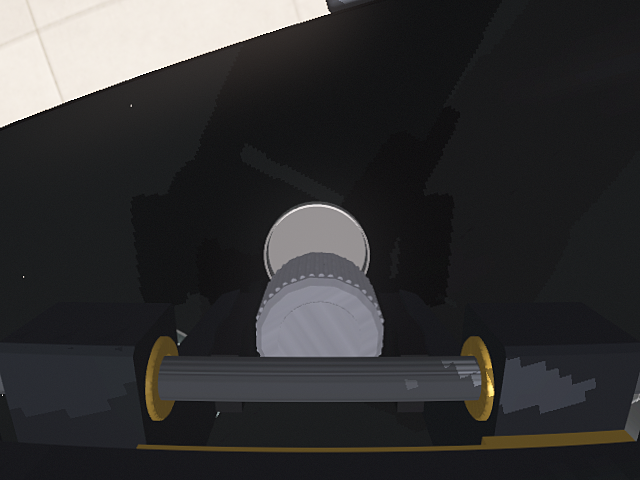

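apply_moves(deltas=[0,-0.001,0.002,0,0.02,0,0,0,0.015,0,0,0,0,0,0,0,0,0,0,0])

```text
t: 37.15
tcp_pos: [0.4722, -0.2909, 0.0365]
tcp_rot: [2.633, 1.569, 2.352]
force: [0.0, -0.1, -2.3]
opening: 0.489
```

```bash
python3 st.py; python3 dish.py w28; python3 - <<'E'
from h import *
import pickle
s,i=pickle.load(open('pics/w28.pkl','rb')); g=cv2.imread('pics/w28.png')
# predicted rim (z=.012,r=30) about TCP xy, and cap top edge
for (cx,cy),z,r,col in((s["tcp_pos"][:2],.012,.030,(0,0,255)),(s["tcp_pos"][:2],s["tcp_pos"][2]+.0118,.022,(0,255,0)),(s["tcp_pos"][:2],s["tcp_pos"][2]+.0438,.022,(255,0,0))):
    a=np.linspace(0,2*np.pi,90); P=np.c_[cx+r*np.cos(a),cy+r*np.sin(a),np.full(90,z)]
    cv2.polylines(g,[proj(i,P).round().astype(np.int32)],True,col,1)
cv2.imwrite('pics/w28o.png',cv2.resize(g[180:380,200:440],None,fx=3.2,fy=3))
E
```

```text
t 37.15 q [-0.763  0.576  1.604  0.     0.963 -2.053] tcp [ 0.4722 -0.2909  0.0365] yaw(y) 1.29 y [0.277 0.961] z [ 0.961 -0.277]
F [ 0.02 -0.09 -2.26] Ftool [ 2.26 -0.08  0.05] Ttool [-0.016 -0.106  0.092] Tw [ 0.059 -0.128  0.016] open 43.115119367080105
```

View pics/w28o.png

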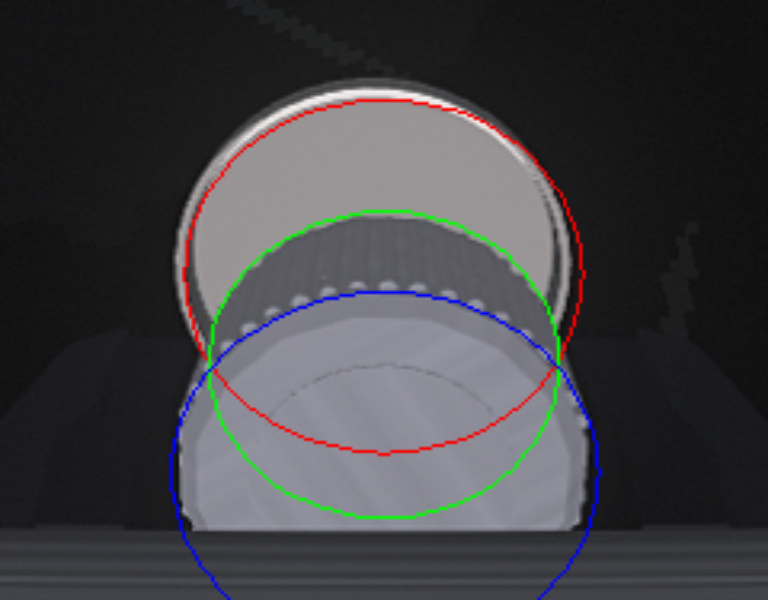

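```bash
python3 - <<'E'
from h import *
import pickle
from scipy.spatial.transform import Rotation as Ro
s,i=pickle.load(open('pics/w28.pkl','rb')); g=cv2.imread('pics/w28.png',0); R=Ro.from_euler('xyz',s["tcp_rot"]).as_matrix()
def circ(q):
    A=np.c_[2*q,np.ones(len(q))]; b=np.linalg.lstsq(A,(q**2).sum(1),rcond=None)[0]; return b[:2],np.sqrt(b[2]+b[:2]@b[:2])
for th in (60,90):
    pts=[]
    for x in range(258,378,2):
        col=g[190:280,x]; k=np.argmax(col>th)
        if col[k]>th and k>0: pts.append((x,190+k))
    for y in range(215,290,2):
        row=g[y,240:395]; a=np.where(row>th)[0]
        if len(a): pts+= [(240+a[0],y),(240+a[-1],y)]
    pts=np.array(pts,float); pts=pts[pts[:,1]<275]
    for z in (.012,.006,0):
        Q=plane(i,pts,z)[:,:2]
        c,r=circ(Q); e=abs(np.hypot(*(Q-c).T)-r); k=e<.0015; c,r=circ(Q[k]); print(th,z,c.round(4),r.round(4),k.sum(),"tool",(R.T@(np.r_[c,z]-s["tcp_pos"])).round(4))
E
```

```text
60 0.012 [ 0.4683 -0.2915] 0.0293 120 tool [ 0.0245 -0.0017 -0.0035]
60 0.006 [ 0.4702 -0.2921] 0.0302 120 tool [ 0.0305 -0.0017 -0.0016]
60 0 [ 0.472  -0.2927] 0.0311 120 tool [ 0.0365 -0.0018  0.0003]
90 0.012 [ 0.4696 -0.2919] 0.0294 120 tool [ 0.0245 -0.0017 -0.0023]
90 0.006 [ 0.4714 -0.2924] 0.0303 120 tool [ 0.0305 -0.0017 -0.0003]
90 0 [ 0.4733 -0.293 ] 0.0312 120 tool [ 0.0365 -0.0018  0.0017]
```

apply_moves(deltas=[0,-0.0017,-0.0012,0,0.012,0,0,0,0.012,0,0,0,0.008,0,0,0,0,0,0,0])

```text
t: 37.62
tcp_pos: [0.4701, -0.2926, 0.0039]
tcp_rot: [2.653, 1.569, 2.372]
force: [-0.9, 0.1, -3.2]
opening: 0.49
```

```bash
python3 st.py; python3 dish.py w29; python3 -c "
import cv2
g=cv2.imread('pics/w29.png'); cv2.imwrite('pics/w29z.png',cv2.resize(g[200:380,200:440],None,fx=3.2,fy=3))"
```

```text
t 37.6167 q [-0.768  0.625  1.624  0.     0.894 -2.057] tcp [ 0.4701 -0.2926  0.0039] yaw(y) 1.289 y [0.278 0.961] z [ 0.961 -0.278]
F [-0.85  0.13 -3.23] Ftool [ 3.23 -0.11 -0.85] Ttool [ 0.042 -0.091  0.049] Tw [ 0.022 -0.101 -0.042] open 43.212542561320284
```

View pics/w29z.png

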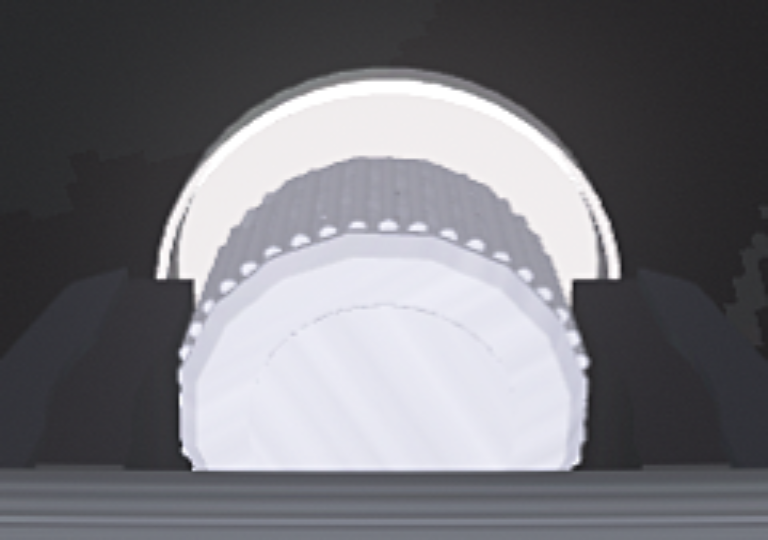

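```bash
python3 - <<'E'
from h import *
import pickle
s,i=pickle.load(open('pics/w29.pkl','rb')); g=cv2.imread('pics/w29.png')
g=cv2.resize(g[200:380,200:440],None,fx=3.2,fy=3)
c=s["tcp_pos"]; a=np.linspace(0,2*np.pi,120)
for z,r,col in((.012,.030,(0,0,255)),(.0,.030,(255,0,255)),(.012,.027,(0,200,255)),(c[2]+.0118,.022,(0,255,0)),(c[2]+.0438,.022,(255,0,0))):
    P=np.c_[c[0]+r*np.cos(a),c[1]+r*np.sin(a),np.full(120,z)]; q=(proj(i,P)-[200,200])*[3.2,3]
    cv2.polylines(g,[q.round().astype(np.int32)],True,col,1)
cv2.imwrite('pics/w29o.png',g)
E
```

```text
(no output)
```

View pics/w29o.png

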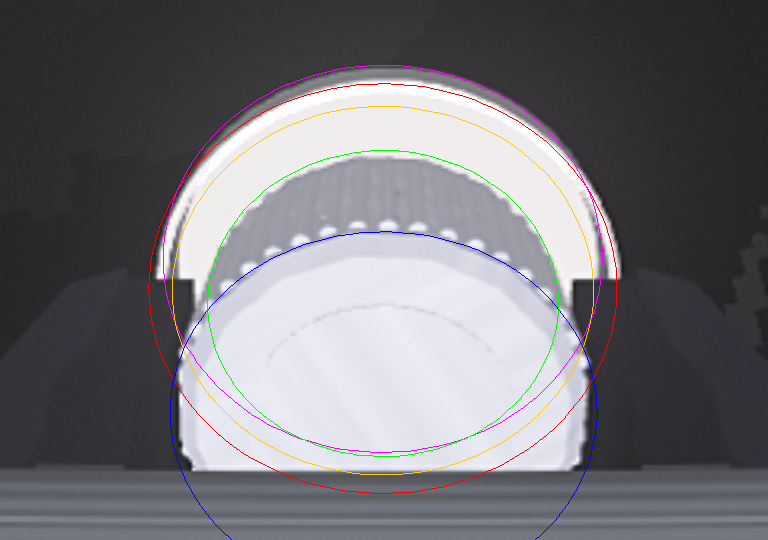

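apply_moves(deltas=[0.004,0,0,0,0.004,0,0,0,0.003,0,0,0,0.001,0,0,0])

```text
t: 38.0
tcp_pos: [0.4704, -0.2929, -0.0076]
tcp_rot: [2.686, 1.57, 2.405]
force: [-0.4, -0.5, -2.6]
opening: 0.491
```

apply_moves(deltas=[0.0007,0,0,0,0,0,0,0])

```text
t: 38.17
tcp_pos: [0.4706, -0.293, -0.0079]
tcp_rot: [1.127, 1.571, 0.845]
force: [0.2, -0.0, -2.5]
opening: 0.491
```

apply_moves(deltas=[0.0005,0,0,0,0,0,0,0])

```text
t: 38.33
tcp_pos: [0.4706, -0.293, -0.0084]
tcp_rot: [-0.576, 1.571, -0.858]
force: [-0.1, -0.1, -2.5]
opening: 0.486
```

apply_moves(deltas=[0.0005,0,0,0,0.0004,0,0,0,0,0,0,0])

```text
t: 38.58
tcp_pos: [0.4705, -0.293, -0.0094]
tcp_rot: [2.697, 1.571, 2.416]
force: [0.4, -0.3, -3.4]
opening: 0.491
```

apply_moves(deltas=[0.0004,0,0,0,0,0,0,0])

```text
t: 38.75
tcp_pos: [0.4705, -0.293, -0.0098]
tcp_rot: [2.261, 1.571, 1.979]
force: [-0.1, 0.1, -2.7]
opening: 0.489
```

apply_moves(deltas=[0.0004,0,0,0,0,0,0,0])

```text
t: 38.92
tcp_pos: [0.4706, -0.293, -0.0098]
tcp_rot: [-1.431, 1.571, -1.713]
force: [-1.7, 0.9, 0.5]
opening: 0.486
```

apply_moves(deltas=[0,0,0,0,0,0,0,0,0,0,0,0,0,0,0,0], claw=0.06)

```text
t: 39.25
tcp_pos: [0.4707, -0.2931, -0.01]
tcp_rot: [-0.416, 1.57, -0.698]
force: [-0.1, -0.2, 0.3]
opening: 0.682
```

apply_moves(deltas=[-0.008,0,0,0,-0.015,0,0,0,-0.025,0,0,0,-0.03,0,0,0,0,0,0,0])

```text
t: 39.67
tcp_pos: [0.4726, -0.2948, 0.0736]
tcp_rot: [-0.486, 1.562, -0.768]
force: [-0.1, -0.3, 2.1]
opening: 0.682
```

```bash
python3 st.py; python3 dish.py w30
```

```text
t 39.6667 q [-0.768  0.523  1.578  0.     1.031 -2.057] tcp [ 0.4726 -0.2948  0.0736] yaw(y) 1.289 y [0.278 0.961] z [ 0.961 -0.278]
F [-0.07 -0.29  2.08] Ftool [-2.08 -0.31  0.03] Ttool [ 0.062 -0.147 -0.008] Tw [-0.048 -0.139 -0.061] open 60.05630262602849
```

View pics/w30.png

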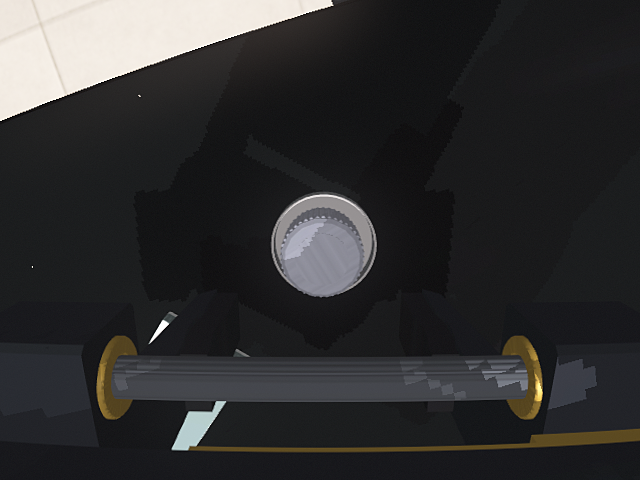

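The cap stands in the dish. Next I'll check tilt, centring and height.

apply_moves(deltas=[-0.02,0,0,0,-0.02,0,0,0,0,0,0,0,0,0,0,0])

```text
t: 40.05
tcp_pos: [0.4706, -0.293, 0.1077]
tcp_rot: [-0.411, 1.57, -0.692]
force: [-0.1, -0.6, -0.3]
opening: 0.681
```

```bash
python3 st.py; python3 dish.py w31; python3 - <<'E'
from h import *
import pickle
s,i=pickle.load(open('pics/w31.pkl','rb')); g=cv2.imread('pics/w31.png',0); d=np.load('pics/w31d.npy')
u,v=np.meshgrid(np.arange(640),np.arange(480)); P=atdepth(i,np.c_[u.ravel(),v.ravel()],d.ravel()).reshape(480,640,3)
m=(np.hypot(P[...,0]-.471,P[...,1]+.293)<.035)&(P[...,2]>.028)&(P[...,2]<.042)
Q=P[m]; A=np.c_[Q[:,:2]-Q[:,:2].mean(0),np.ones(len(Q))]
k=abs(Q[:,2]-np.median(Q[:,2]))<.002; sol=np.linalg.lstsq(A[k],Q[k,2],rcond=None)[0]; print("cap top z",sol[2],"slope",sol[:2])
c=max(cv2.findContours(m.astype(np.uint8),0,1)[0],key=cv2.contourArea); q=plane(i,cv2.convexHull(c).reshape(-1,2),.034)[:,:2]*1e3
print("cap",cv2.minEnclosingCircle(q.astype(np.float32)))
cv2.imwrite('pics/w31z.png',cv2.resize(cv2.imread('pics/w31.png')[170:320,230:420],None,fx=4,fy=4))
gg=cv2.imread('pics/w31.png'); x=P[m][:,:2].mean(0)
(cx,cy),_=cv2.minEnclosingCircle(q.astype(np.float32)); a=np.linspace(0,6.283,100)
gg=cv2.resize(gg[170:320,230:420],None,fx=4,fy=4)
for z,r,col in((.012,.03,(0,0,255)),(.0,.03,(255,0,255)),(.034,.022,(255,0,0))):
    p=(proj(i,np.c_[cx/1e3+r*np.cos(a),cy/1e3+r*np.sin(a),np.full(100,z)])-[230,170])*4
    cv2.polylines(gg,[p.round().astype(np.int32)],True,col,1)
cv2.imwrite('pics/w31o.png',gg)
E
```

```text
t 40.05 q [-0.768  0.478  1.548  0.     1.115 -2.057] tcp [ 0.4706 -0.293   0.1077] yaw(y) 1.289 y [0.278 0.961] z [ 0.961 -0.278]
F [-0.11 -0.58 -0.25] Ftool [ 0.25 -0.59  0.06] Ttool [ 0.02  -0.194  0.098] Tw [ 0.04  -0.213 -0.02 ] open 59.968161246759244
cap top z 0.033354525256184146 slope [ 0.00141829 -0.00194538]
cap ((469.4935302734375, -292.67138671875), 22.016305923461914)
```

View pics/w31o.png

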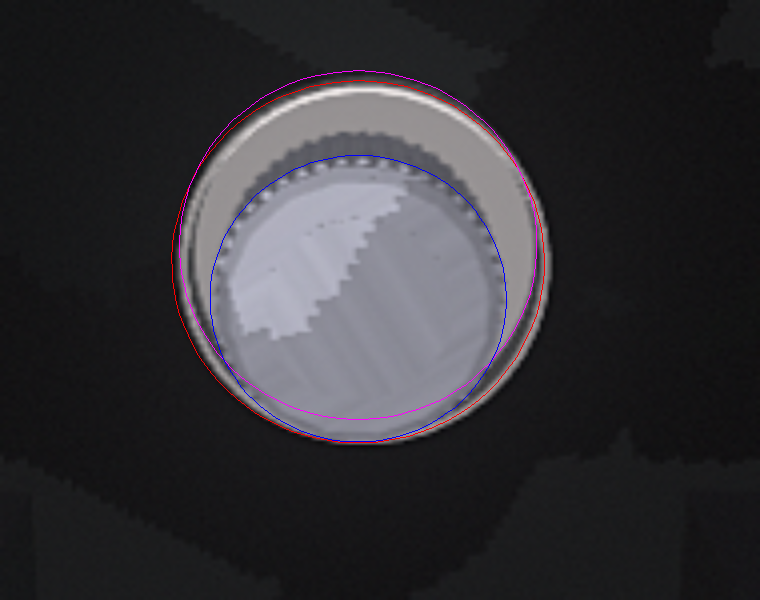

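```bash
python3 - <<'E'
from h import *
p,d=snapshot('side'); cv2.imwrite('pics/s32.png',p[:,:,::-1])
E
```

View pics/s32.png

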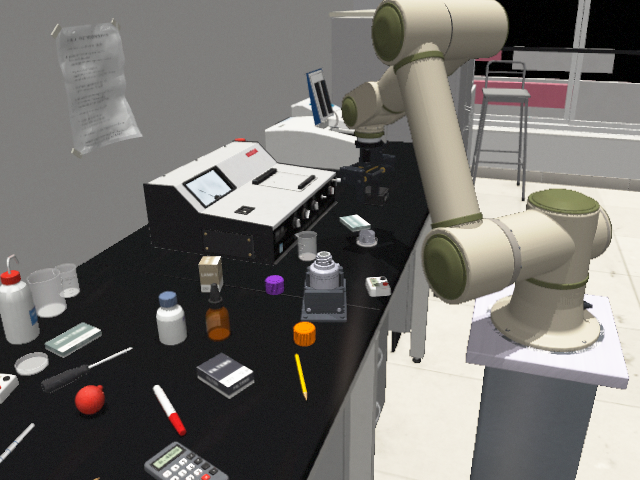

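```bash
python3 -c "
from station import *
print(hand_in()); print(observe()['t'])"
```

```text
the job is handed in; nothing more can be done
None
the job is handed in; nothing more can be done
```

The cap is off the vessel and standing in the dish, open side down and let go of. I handed the job in at about t = 40 s of the 59 s allowed.

**Breaking it loose:** It took several attempts. With the fixed grip force, the fingers slipped at about 1 N m. I also tried a press on the cap's top, a one-finger side push and an off-centre grip while the cap was still seized. The cap sprang back each time. It let go on a centred grip, once I had moved the arm to take the side load off it.

**Taking it off:** I turned it about 3.8 rad in all, letting it climb. The wrist force stayed at about 7 N or less through the spin and lift-off. The one higher reading was 15.6 N of downward load just as it broke loose, before 0.5 rad, and I eased that off straight away.

**Placing it:** I put the cap down on the free bench for a moment to take a higher grip clear of the dish rim. I then lowered it until the wrist force showed it resting on the dish floor, and released it.

**Last checks:**
- **Cap:** its top is at 33.4 mm (34 expected), tilted about 0.002 rad and centred to about 1 mm. The dish looks level.
- **Robot and bystanders:** the gripper is open and about 100 mm clear of the cap. In the side view the bystanders look unmoved; I did not measure them.

**Disagreements:** The finger tips ended about 25 mm short of the reported TCP, which I found by touching the cap's top, and I allowed for it. The top camera placed the cap about 3 mm from where the grip found it.

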